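Set the reading stand to its mark and put the book on it

ROBOT

A 6-joint arm with a two-finger parallel gripper is mounted at the origin on the work surface. World frame = base frame: x ahead of the robot, y to its left, z up, the work surface at z = 0. Lengths are in mm, angles in rad, forces in N, time in s.
With the tool pointing down it reaches from about 300 to 750 mm from the base axis. Payload 8.5 kg.
Tool frame: the origin (TCP) lies on the mounting face of the last link; the fingertips stand 166 mm ahead of it and the grasp point (between the pads) lies 147 mm ahead of it (arm.tcp_to_tips is the distance from the TCP to the fingertips, in mm); z points along the fingers, y is the direction in which the jaws open and shut (so a half turn about z gives the same grasp; the last joint's range is limited). The gripper opens to 88 mm and grips with 3 to 60 N. Pads are 18 mm wide; open, the fingers measure 123 mm over their backs; the gripper's body (75 mm by 187 mm) begins 45 mm behind the grasp point.
Start: joints at [-1.425, 0.381, 1.297, -0, 1.464, -0.215], TCP at [194.156, -514.573, 404.748] pointing down, gripper open.
Joint ranges: [-3.11, 3.11], [-0.89, 2.33], [0.22, 2.48], [-1.42, 4.56], [0.17, 2.85], [-2.88, 2.88]. Speed limits (rad/s): [2.39, 2.39, 3.14, 3.14, 3.14, 3.14].

INTERFACE

Orientations are given as a unit quaternion [w, x, y, z].
In Python, from station import arm gives the robot as it stands.
- The arm moves only by the tool play_rows, never from a script. Its argument "moves" is a list of rows, each an object with "translation": the shift along the world's x, y, z in cm, a list of three; "spin": the turn about the world's z in rad. A call has 1 to 12 rows; each row is the pose to reach, as a shift and turn from the pose measured when the call began; what a row does not reach only later rows make up. A row lasts 1/12 s, in which the tool goes at most 41.7 mm and 7.16 degrees, less where a joint would pass 70% of its speed; a pose out of reach is approached as far as the arm can. A call with a gripper value outside its range is refused whole. "fingers" is the closure, from 0 (fully open) to 1 (shut), set as the call begins (left out, the last holds). The fingers move at their own pace and stop on an object; the grip force is fixed at half the most. Time passes only in rows, so rows that repeat a pose let the fingers close. It gives the time, the measured TCP pose, the force and the opening at its end, in the units of the state.
- arm.read_state(): the state, without advancing time (a new reading comes with each control period).
- arm.capture(name): name is "side" or "top"; returns a dict with "frame" (420x560x3 uint8, red, green, blue), "K" (3x3 intrinsics, pixels), "T" (4x4, takes a point from camera to world coordinates). Camera axes: x right, y up, looking along -z (the intrinsics and any distortion apply to the point x, -y, -z); pixel columns grow to the right and rows downward; lengths in mm; the calibration is good to about 2 mm. A picture is of the moment at which its call begins. There is no depth.
- arm.close_job(): hands the job in, once; it reports no verdict.
The state is a dict: "t": time; "qpos": joint angles; "qvel": joint speeds; "tau": joint torques, N m; "eef_pos": TCP position; "orientation": TCP orientation; "wrist_force": force on the tool from outside, world axes, zero at the start; "moment": the same for the moment, N m; "finger_gap": opening from 0.0 (shut) to 1.0 (fully open).
Only numpy, scipy, OpenCV 4.12 (cv2) and the standard library are available. Lean on these libraries where they do the work, as an engineer would, in place of code of your own. Each camera call takes 0.05 s, during which the arm holds its last target.

TASK

Get the reading stand ready for the reader: first turn the stand's angle knob until the white pointer on it lines up with the raised tab on the ring around it, and let go of the knob. Then take the tall book out of the rack and stand it upright on the stand's ledge, in the middle, leaning back against the board. Leave the knob on its mark and everything else on the desk where it is.

Things in the scene. Friction and masses are not known exactly. Their poses are not given: they have to be found in the camera images.
- knob (a joint): Angle of the stand's knob in rad, growing counter-clockwise seen from above; stops at -0.1 and 2.8. Vertical axis; needs about 0.12 N m and stays where it is left. At 0 its pointer points along the stand's +x. Turning it tilts the rest: board's lean from vertical = 0.20 + 0.13 x knob angle (rad).
- knob_axis (a point): Point on the knob's axis, on top of its grip bar. The knob is a black disc 72 mm across and 6 mm thick with a black bar grip across it: 46 mm long, 12 mm wide, 28 mm high above the disc (top 84 mm above the desk). The bar lies along this point's x axis; +x is the side of the white pointer line. z is up.
- knob_pointer (a point): Outer end of the knob's white pointer line: 38 mm from the knob's axis, at the height of the disc's top (56 mm above the desk). Turns with the knob; its x axis points outward along the pointer.
- index: Plain grey ring around the knob's disc (76 mm inside, 88 mm outside diameter), fixed for this job, with one raised metal tab 8 mm wide that reaches from 38 to 54 mm from the axis, its top 59 mm above the desk. Origin on the knob's axis at the ring's underside, 50 mm above the desk; its x axis points from the axis through the tab.
- index_mark (a point): Inner end of the ring's raised tab, in the middle of its width, 38 mm from the knob's axis: the pointer's end must come to this point.
- stand: Reading stand, fixed to the desk. Origin on the desk under the middle of the rest's hinge. +x is the side the rest faces (the reader's side, away from the robot). Dark base plate 14 mm thick, x -115 to +55, y -100 to +100 mm. The dark knob box, 116 x 116 x 50 mm high, is centred at x 0, y -200 mm, the knob on top of it.
- rest: Tilting rest of light wood. Origin in the middle of the width at the inner corner of ledge and board (the hinge), 34 mm above the desk. x: out of the board's face, z: up along the board, which leans to the stand's -x. Board 150 mm wide, 90 high, 8 thick (x -8 to 0). Ledge top at z 0, 150 mm wide, 42 deep, then a lip 6 mm thick up to z 12. A push over 10 N on the board's top turns the knob back.
- book: The tall book, blue cover, standing upright in one of the rack's three slots: 26 mm thick (x), 110 mm wide (y), 160 mm high (z), about 0.35 kg. Rigid; origin at the centre of its underside, z up. The two faces are alike: either may lean on the board.
- rack: Light wooden book rack, fixed. Origin at the centre of its underside. Floor 6 mm thick, four walls across x, each 6 mm thick, up to 66 mm above the desk; three slots 40 mm wide at x -46.5, 0 and +46.5 mm, 124 mm long in y, open at the ends. Each slot holds a book whose thickness lies along x; the other two books are only 95 and 90 mm high.
- short_book_a: Bystander: short book in the rack, 26 x 100 x 95 mm high. Origin under its centre. Leave alone.
- short_book_b: Bystander: short book in the rack, 24 x 105 x 90 mm high. Origin under its centre. Leave alone.
- calculator: Bystander: black pocket calculator, 130 x 70 x 15 mm, origin under its centre. Leave alone.
- pen_mug: Bystander: white mug of pens, 76 mm across, 95 mm high (pens to 155 mm), origin under its centre. Leave alone.
- stapler: Bystander: black stapler, 130 x 34 x 42 mm high, origin under its centre. Leave alone.
- eraser: Bystander: white eraser, 45 x 20 x 13 mm, origin under its centre. Leave alone.
- glasses_case: Bystander: grey hard glasses case, 160 x 60 x 36 mm, origin under its centre. Leave alone.
- pencil_tin: Bystander: metal pencil tin, 190 x 70 x 24 mm, origin under its centre. Leave alone.

How it is judged:
By the outcome, as a careful person would: the job done as asked, in the order asked, and still so for the second after the job is handed in, with the robot touching nothing.
It also fails if it takes over 70 s, if anything falls off the work surface, if the arm or the gripper's body presses on something with over 40 N, if the wrist force passes 120 N, or if a joint passes its speed limit or range.

## Working session

There is one attempt and no reset: what is moved stays moved. The work goes in short steps, Python scripts to look and compute and a tool call to move; the robot and the scene stay as the last step left them, time stands still between calls to the robot, and variables do not carry over. Pictures are saved under pics/ and viewed, and the job is handed in when it is done.

Besides the shell and the picture viewer there is one more tool, called as name([rows], argument=value, ...), one row to a line, values as JSON. play_rows: Moves the arm, as the interface text tells. Its arguments: {"type":"object","properties":{"moves":{"type":"array"},"fingers":{"type":"number"}},"required":["moves"]}

```bash
ls; mkdir -p pics; python3 - <<'E'
from station import arm
import cv2
s=arm.read_state(); print(s['t'],s['eef_pos'],s['orientation'],s['finger_gap'])
for n in('top','side'):
    c=arm.capture(n); cv2.imwrite(f'pics/{n}0.png',c['frame'][:,:,::-1]); print(n,c['K'],c['T'],c.keys())
E
```

```text
pics
0.0 [ 194.15031643 -514.55084573  404.14729907] [-7.10151547e-04  9.83769563e-01  1.79435061e-01  3.31204684e-05] 1.0007656723460514
top [[516.42357069   0.         285.16866252]
 [  0.         516.42357069 211.91175979]
 [  0.           0.           1.        ]] [[-6.87550712e-02  9.70087018e-01 -2.32817349e-01  2.86480773e+02]
 [-9.97629094e-01 -6.61572551e-02  1.89580592e-02 -3.62757035e+01]
 [ 2.98841038e-03  2.33568824e-01  9.72335680e-01  1.29525626e+03]
 [ 0.00000000e+00  0.00000000e+00  0.00000000e+00  1.00000000e+00]] dict_keys(['frame', 'K', 'T'])
side [[384.74075499   0.         284.72473613]
 [  0.         384.74075499 209.50060647]
 [  0.           0.           1.        ]] [[-8.63169510e-01  2.20381479e-01 -4.54280091e-01  1.44668620e+02]
 [-5.04518513e-01 -4.12069656e-01  7.58722392e-01  7.07238976e+02]
 [-1.99866780e-02  8.84098751e-01  4.66872499e-01  5.45830744e+02]
 [ 0.00000000e+00  0.00000000e+00  0.00000000e+00  1.00000000e+00]] dict_keys(['frame', 'K', 'T'])
```

View pics/top0.png

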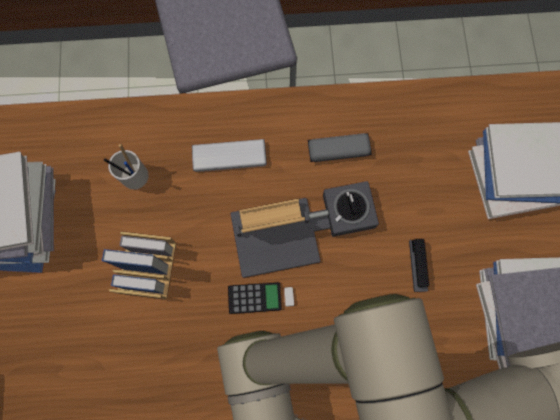

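View pics/side0.png

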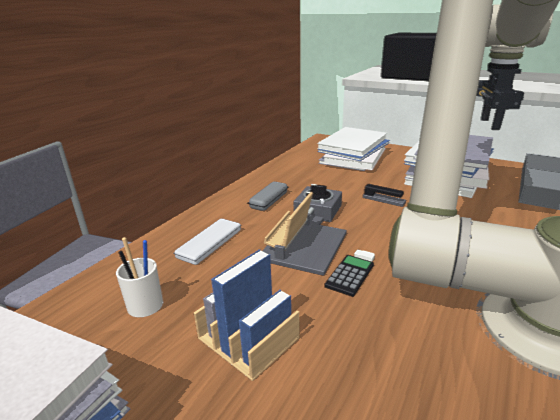

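The top view shows the mug at (130,170), the rack at about (140,268) with the tall book at (135,262), the stand at (275,238) and the knob at (350,206). The side view shows the same layout from the left. Next I'll enlarge the knob and rack.

```bash
python3 - <<'E'
import cv2,numpy as np
t=cv2.imread('pics/top0.png'); s=cv2.imread('pics/side0.png')
r=lambda im,x0,x1,y0,y1,k:cv2.resize(im[y0:y1,x0:x1],None,fx=k,fy=k,interpolation=cv2.INTER_CUBIC)
cv2.imwrite('pics/c_knob.png',r(t,315,385,175,240,8))
cv2.imwrite('pics/c_stand.png',r(t,225,325,190,280,7))
cv2.imwrite('pics/c_rack.png',r(t,95,185,225,305,7))
cv2.imwrite('pics/c_side.png',r(s,180,360,170,300,4))
cv2.imwrite('pics/c_sider.png',r(s,180,310,245,380,4))
E
```

```text
(no output)
```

View pics/c_knob.png

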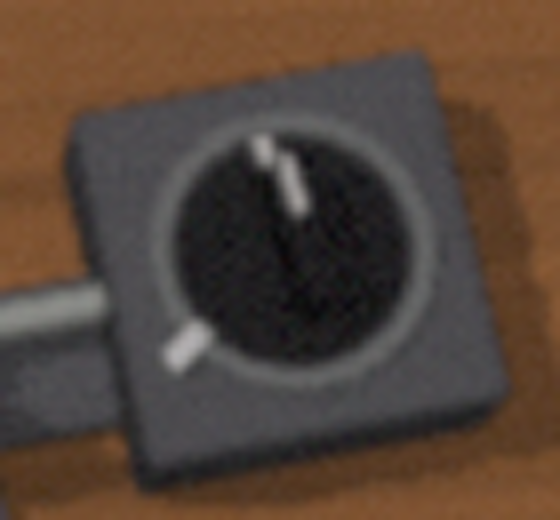

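View pics/c_stand.png

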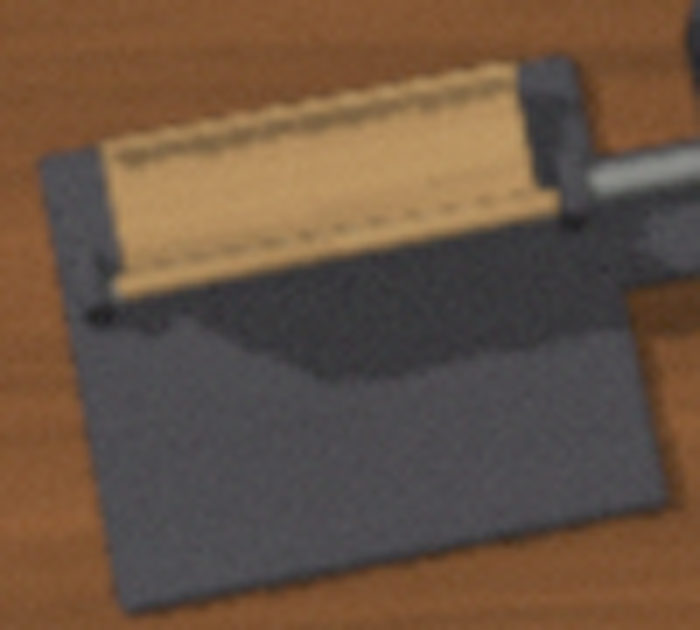

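View pics/c_rack.png

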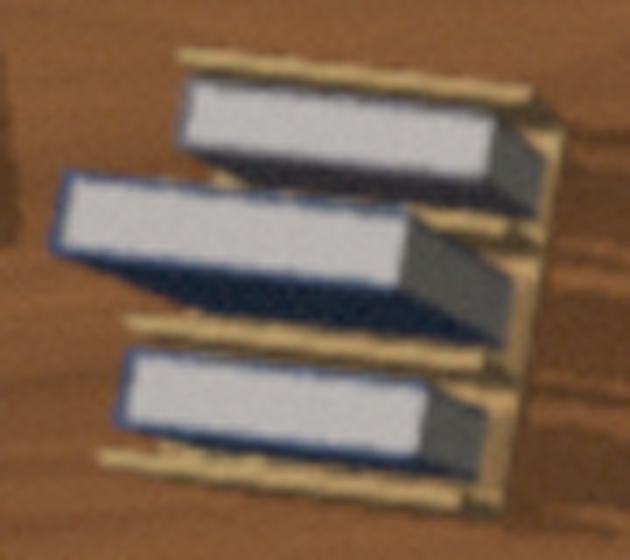

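View pics/c_side.png

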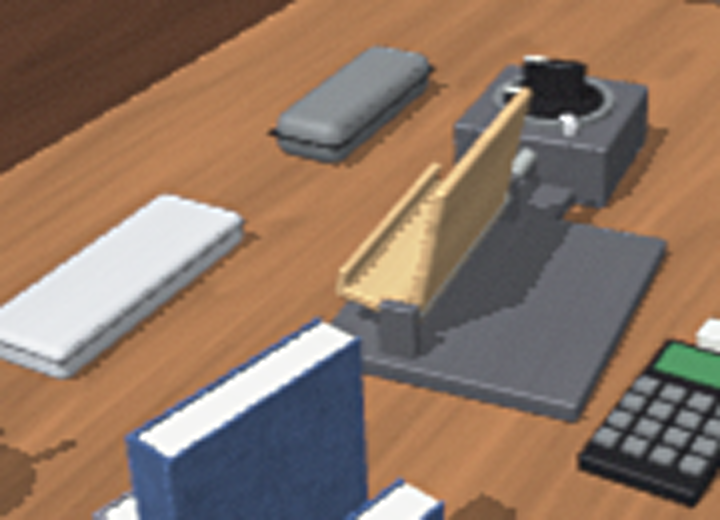

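View pics/c_sider.png

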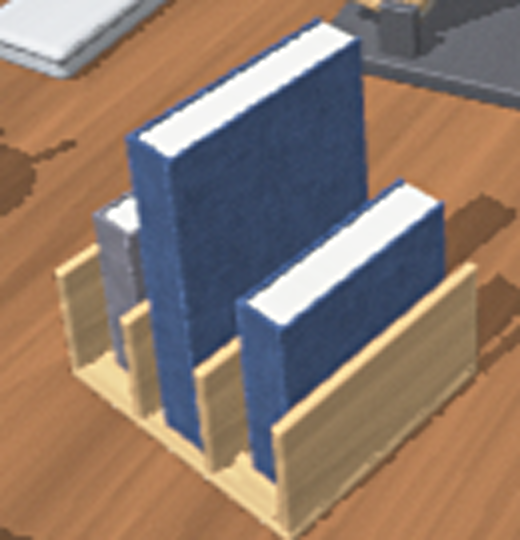

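```bash
cat > h.py <<'E'
import numpy as np,cv2
def ray(c,uv):
    uv=np.atleast_2d(np.asarray(uv,float)); K=c['K'];T=c['T']
    x=(uv[:,0]-K[0,2])/K[0,0]; y=(uv[:,1]-K[1,2])/K[1,1]
    d=np.c_[x,-y,-np.ones_like(x)]@T[:3,:3].T
    return T[:3,3],d
def plane(c,uv,z):
    o,d=ray(c,uv); return o+d*((z-o[2])/d[:,2])[:,None]
def proj(c,P):
    P=np.atleast_2d(P).astype(float); T=c['T']; q=(P-T[:3,3])@T[:3,:3]; K=c['K']
    return np.c_[K[0,0]*q[:,0]/-q[:,2]+K[0,2],K[1,1]*-q[:,1]/-q[:,2]+K[1,2]]
def tri(c1,u1,c2,u2):
    o1,d1=ray(c1,u1);o2,d2=ray(c2,u2);d1=d1[0]/np.linalg.norm(d1[0]);d2=d2[0]/np.linalg.norm(d2[0])
    A=np.c_[d1,-d2];s=np.linalg.lstsq(A,o2-o1,rcond=None)[0]
    a,b=o1+s[0]*d1,o2+s[1]*d2
    return (a+b)/2,np.linalg.norm(a-b)
E
python3 - <<'E'
from station import arm
import pickle
d={n:arm.capture(n) for n in('top','side')}
pickle.dump(d,open('cams0.pkl','wb'))
E
python3 - <<'E'
import pickle,numpy as np,cv2
from h import *
d=pickle.load(open('cams0.pkl','rb'));t=d['top'];s=d['side']
for n,c,(x0,x1,y0,y1) in(('top',t,(315,385,175,240)),('side',s,(290,350,180,225))):
    f=c['frame']; hsv=cv2.cvtColor(f,cv2.COLOR_RGB2HSV)
    m=np.zeros(f.shape[:2],np.uint8); m[y0:y1,x0:x1]=((hsv[...,2]>145)&(hsv[...,1]<50))[y0:y1,x0:x1]*255
    k,l,st,ce=cv2.connectedComponentsWithStats(m)
    for i in range(1,k):
        if st[i,4]>3: print(n,'white',st[i],ce[i])
# box/base outlines in top: dark grey
f=t['frame'];hsv=cv2.cvtColor(f,cv2.COLOR_RGB2HSV)
wood=((hsv[...,0]>12)&(hsv[...,0]<22)&(hsv[...,1]>80)&(hsv[...,2]>140))
def blobs(m,roi,mn):
    M=np.zeros(m.shape,np.uint8);x0,x1,y0,y1=roi;M[y0:y1,x0:x1]=m[y0:y1,x0:x1]*255
    for c in cv2.findContours(M,cv2.RETR_EXTERNAL,cv2.CHAIN_APPROX_NONE)[0]:
        if cv2.contourArea(c)>mn: yield c
for c in blobs(wood,(225,325,190,250),50):
    print('rest',cv2.minAreaRect(c),np.intp(cv2.boxPoints(cv2.minAreaRect(c))).tolist())
white=(hsv[...,2]>150)&(hsv[...,1]<50)
for c in blobs(white,(95,185,225,305),40):
    b=cv2.boxPoints(cv2.minAreaRect(c)); print('pages',cv2.minAreaRect(c))
    for z in(90,95,160): 
        P=plane(t,b,z)[:,:2]; print(z,P.mean(0).round(1),[np.linalg.norm(P[i]-P[i-1]).round(1) for i in range(2)])
for nm,uv in(('grey',(300,260)),('greybox',(335,225)),('table',(215,250)),('rest',(270,215))): print(nm,hsv[uv[1],uv[0]])
grey=(hsv[...,1]<60)&(hsv[...,2]<120)
for c in blobs(grey,(322,385,178,240),500):
    print('box',cv2.minAreaRect(c))
E
```

```text
top white [351 196   2   5   5] [351.4 198. ]
top white [336 216   5   5  15] [337.93333333 217.66666667]
side white [311 184   5   1   5] [313. 184.]
side white [304 191   6   4   9] [306.22222222 192.11111111]
side white [320 199   4   5  16] [321.6875 200.6875]
side white [308 207   5   6  18] [309.88888889 209.77777778]
rest ((270.5384521484375, 214.6923065185547), (21.96500587463379, 62.36493682861328), 78.69007110595703) [[237, 210], [298, 197], [303, 219], [242, 231]]
pages ((134.1291961669922, 282.3802795410156), (40.538726806640625, 8.978888511657715), 6.581944942474365)
90 [431.1 301.7] [np.float64(94.6), np.float64(20.7)]
95 [430.5 300.3] [np.float64(94.2), np.float64(20.6)]
160 [422.7 282.1] [np.float64(89.1), np.float64(19.5)]
pages ((128.04615783691406, 257.63079833984375), (47.62933349609375, 9.178569793701172), 7.125016689300537)
90 [490.1 316. ] [np.float64(112.5), np.float64(21.6)]
95 [489.2 314.5] [np.float64(112.0), np.float64(21.5)]
160 [478.2 295.5] [np.float64(106.0), np.float64(20.4)]
pages ((143.0375518798828, 243.18087768554688), (42.06285095214844, 7.828362941741943), 6.709836959838867)
90 [522.1 280.7] [np.float64(99.9), np.float64(18.7)]
95 [521.1 279.4] [np.float64(99.5), np.float64(18.6)]
160 [508.4 262.3] [np.float64(94.1), np.float64(17.6)]
grey [130   9  81]
greybox [120   6  80]
table [ 12 151 132]
rest [ 17 121 183]
box ((346.59698486328125, 208.90440368652344), (47.24961853027344, 55.89882278442383), 79.11447143554688)
```

```bash
python3 - <<'E'
import pickle,numpy as np,cv2
from h import *
d=pickle.load(open('cams0.pkl','rb'));t=d['top'];s=d['side']
k=8
def up(c,x0,x1,y0,y1):
    f=cv2.cvtColor(c['frame'],cv2.COLOR_RGB2GRAY)[y0:y1,x0:x1]
    return cv2.resize(f,None,fx=k,fy=k,interpolation=cv2.INTER_CUBIC), (lambda p:(np.asarray(p,float)+.5)/k-.5+[x0,y0])
for n,c,roi in(('top',t,(315,385,175,240)),('side',s,(290,345,180,215))):
    g,M=up(c,*roi)
    cv2.imwrite(f'pics/g_{n}.png',g)
    m=((g<42)*255).astype(np.uint8)
    m=cv2.morphologyEx(m,cv2.MORPH_OPEN,np.ones((9,9)))
    m=cv2.morphologyEx(m,cv2.MORPH_CLOSE,np.ones((25,25)))
    cs=cv2.findContours(m,cv2.RETR_EXTERNAL,cv2.CHAIN_APPROX_NONE)[0]
    cc=max((q for q in cs),key=lambda q:cv2.contourArea(q)*(abs(cv2.minAreaRect(q)[0][0]-g.shape[1]/2)<150))
    o=cv2.cvtColor(g,cv2.COLOR_GRAY2BGR); cv2.drawContours(o,[cc],-1,(0,0,255),1)
    e=cv2.fitEllipse(cv2.convexHull(cc)) ; cv2.ellipse(o,e,(0,255,0),1)
    cv2.imwrite(f'pics/gk_{n}.png',o)
    P=plane(c,M(cc[:,0]),56)[:,:2]; (cx,cy),r=cv2.minEnclosingCircle(P.astype(np.float32)); 
    A=np.c_[2*P,np.ones(len(P))]; x=np.linalg.lstsq(A,(P**2).sum(1),rcond=None)[0]
    print(n,e,'ctr56',plane(c,M(e[0]),56),'fit',x[:2],np.sqrt(x[2]+x[0]**2+x[1]**2),cx,cy,r)
E
```

```text
top ((291.53460693359375, 251.03903198242188), (217.74172973632812, 227.17572021484375), 112.67092895507812) ctr56 [[ 587.28322934 -224.10262918   56.        ]] fit [ 585.3160084  -223.96280015] 32.471725911333955 587.4757080078125 -224.22177124023438 35.308963775634766
side ((239.4349365234375, 98.60231018066406), (120.54953002929688, 166.2736053466797), 98.51751708984375) ctr56 [[ 586.6408103  -234.40477033   56.        ]] fit [ 588.36059873 -232.89308617] 37.88872795532905 590.7698974609375 -232.980224609375 47.4244384765625
```

View pics/gk_top.png

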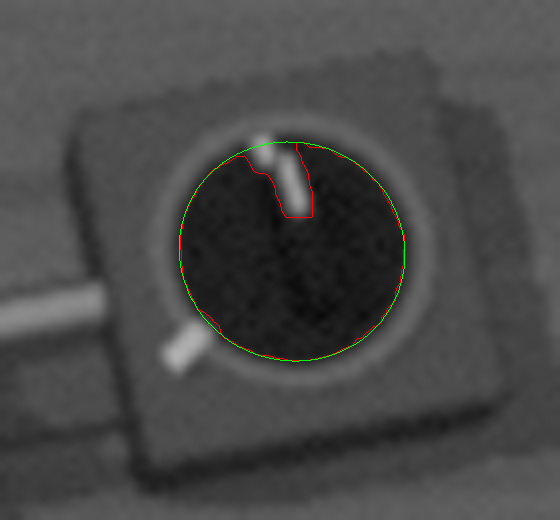

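View pics/gk_side.png

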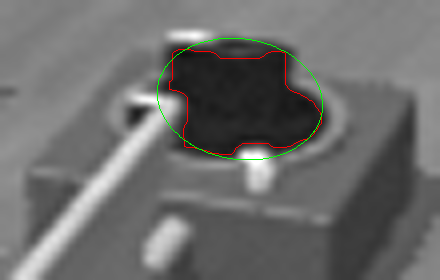

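```bash
python3 - <<'E'
import pickle,numpy as np,cv2
from h import *
d=pickle.load(open('cams0.pkl','rb'));t=d['top'];s=d['side']
M=lambda p,x0=315,y0=175,k=8:(np.atleast_2d(p)+.5)/k-.5+[x0,y0]
S=lambda p:M(p,290,180)
b=plane(t,M([[75,115],[428,52],[503,395],[140,468]]),50)[:,:2]
print('box',b,b.mean(0),[np.linalg.norm(b[i]-b[i-1]) for i in range(4)])
for i in range(4): 
    v=b[i]-b[i-1]; print(np.arctan2(v[1],v[0]))
a=np.array([587.3,-224.1])
def pol(nm,P):
    v=P[:2]-a; print(nm,P.round(1),'r',np.hypot(*v).round(1),'ang',np.arctan2(v[1],v[0]).round(3))
pol('tab c',plane(t,[337.93,217.67],59)[0]); pol('tab out',plane(t,M([174,366]),59)[0]); pol('tab in',plane(t,M([207,333]),59)[0])
pol('ptr out',plane(t,M([260,138]),56)[0]);pol('ptr mid',plane(t,M([264,150]),56)[0])
p=plane(t,M([[302,213],[285,155]]),84); print('bar line',p, np.arctan2(*(p[1]-p[0])[1::-1]))
pol('bar in',p[0]);pol('bar out',p[1])
pol('side tab',plane(s,S([258,172]),59)[0])
pol('side barline',plane(s,S([187,36]),84)[0])
pol('side ptr',plane(s,S([143,97]),56)[0])
print('tri tab',tri(t,[337.93,217.67],s,S([258,168])))
print('tri bar end',tri(t,M([285,155]),s,S([172,36])))
print('tri bar in',tri(t,M([302,213]),s,S([208,36])))
print('tri ptr',tri(t,M([262,145]),s,S([140,97])))
E
```

```text
box [[ 637.13429891 -161.60794683]
 [ 650.12519814 -274.23032627]
 [ 538.71103077 -285.60045634]
 [ 523.50215043 -171.80629676]] [ 587.36816956 -223.31125655] [np.float64(114.08887548118076), np.float64(113.36914842726904), np.float64(111.99284150037273), np.float64(114.80601376357176)]
0.08950899539524156
-1.4559546903234677
-3.0398919209865083
1.7036614931964857
tab c [ 559.2 -188.7   59. ] r 45.2 ang 2.242
tab out [ 552.8 -184.1   59. ] r 52.8 ang 2.282
tab in [ 562.5 -195.2   59. ] r 38.1 ang 2.28
ptr out [ 624.1 -217.9   56. ] r 37.3 ang 0.168
ptr mid [ 620.2 -218.7   56. ] r 33.3 ang 0.162
bar line [[ 592.11169971 -224.19657307   84.        ]
 [ 610.61818207 -220.84179384   84.        ]] 0.17932851990280002
bar in [ 592.1 -224.2   84. ] r 4.8 ang -0.02
bar out [ 610.6 -220.8   84. ] r 23.5 ang 0.139
side tab [ 551.9 -177.1   59. ] r 58.8 ang 2.217
side barline [ 601.6 -220.    84. ] r 14.9 ang 0.277
side ptr [ 618.9 -218.9   56. ] r 32.0 ang 0.162
tri tab (array([ 559.11467081, -189.74229566,   53.61629031]), np.float64(2.5666781140563613))
tri bar end (array([ 609.92687957, -221.579605  ,   81.96024291]), np.float64(2.5676782597297128))
tri bar in (array([ 593.43948662, -223.7627752 ,   83.9161872 ]), np.float64(2.716326488986468))
tri ptr (array([ 620.98104556, -218.59367161,   55.89490799]), np.float64(1.7878228482153813))
```

Cast onto z = 56, the ring puts the knob axis at about (587.3, -224.1). The box-top centre agrees at (587.4, -223.3). The pointer is at 0.17 rad world and the tab at about 2.28. The stand yaw is about 0.11. The pointer end (37 mm) and tab (38–53 mm) radii match the text, so I'm moving above the knob.

play_rows([
  {"translation":[3.3,2.4,-0.5],"spin":-0.02},
  {"translation":[6.6,4.8,-1],"spin":-0.04},
  {"translation":[9.9,7.2,-2],"spin":-0.06},
  {"translation":[13.2,9.7,-3],"spin":-0.08},
  {"translation":[16.5,12.1,-4],"spin":-0.1},
  {"translation":[19.8,14.5,-5],"spin":-0.12},
  {"translation":[23.1,17,-6],"spin":-0.14},
  {"translation":[26.4,19.4,-7],"spin":-0.16},
  {"translation":[29.7,21.8,-8],"spin":-0.18},
  {"translation":[33,24.2,-9],"spin":-0.19},
  {"translation":[36.3,26.7,-10],"spin":-0.19},
  {"translation":[39.3,29.06,-10.5],"spin":-0.19},
], fingers=0)

```text
t: 1.2
eef_pos: [587.2, -223.5, 298.3]
orientation: [-0.001, 0.996, 0.085, -0.001]
wrist_force: [0.4, -0.5, 0.4]
finger_gap: 0.999
```

play_rows([
  {"translation":[0,0,0],"spin":0},
  {"translation":[0,0,0],"spin":0},
])

```text
t: 1.37
eef_pos: [588.3, -221.7, 297.1]
orientation: [-0.001, 0.996, 0.087, -0.001]
wrist_force: [-0.8, 0.5, 0.9]
finger_gap: 0.995
```

```bash
python3 - <<'E'
from station import arm
import cv2,numpy as np
s=arm.read_state(); print(s['eef_pos'],s['qpos'])
f=[arm.capture(n)['frame'] for n in('top','side')]
a=cv2.resize(f[0][150:270,290:410],None,fx=3.3,fy=3.3); b=cv2.resize(f[1][120:240,260:380],None,fx=3.3,fy=3.3)
cv2.imwrite('pics/k1.png',np.hstack([a,b])[:,:,::-1])
E
```

```text
[ 588.33498947 -221.73852857  297.1288847 ] [-5.48502093e-01  6.05846102e-01  1.22713700e+00  6.47197429e-04
  1.31246079e+00  8.48030028e-01]
```

View pics/k1.png

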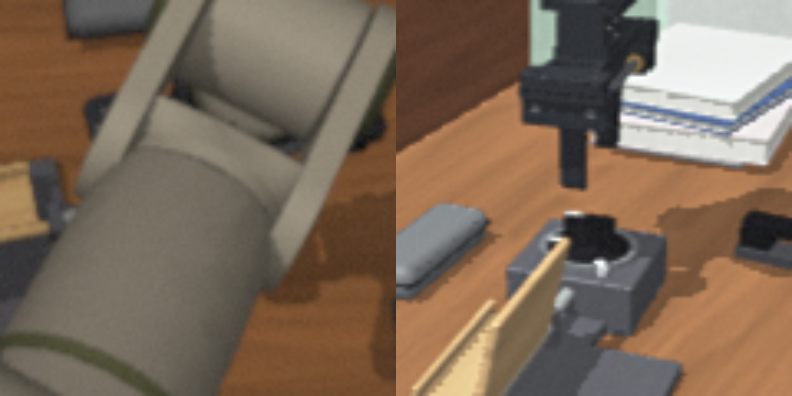

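The top view is blocked by the arm. The side view shows the gripper centred over the bar, so I'm descending.

play_rows([
  {"translation":[-0.1,-0.2,-1]},
  {"translation":[-0.1,-0.2,-2]},
  {"translation":[-0.1,-0.2,-3]},
  {"translation":[-0.1,-0.2,-4]},
  {"translation":[-0.1,-0.2,-5]},
  {"translation":[-0.1,-0.2,-6]},
  {"translation":[-0.1,-0.2,-6.8]},
  {"translation":[-0.1,-0.2,-6.8]},
  {"translation":[-0.1,-0.2,-6.8]},
])

```text
invalid input at $.moves[0]: expected keys translation, spin
```

```bash
python3 - <<'E'
from station import arm
import cv2,numpy as np
s=arm.read_state(); print(s['eef_pos'],s['wrist_force'])
f=arm.capture('side')['frame']
cv2.imwrite('pics/k2.png',cv2.resize(f[130:240,260:380],None,fx=5,fy=5)[:,:,::-1])
E
```

```text
[ 586.83253515 -223.82386576  298.23637353] [ 0.24252066 -0.25921587  0.02456269]
```

View pics/k2.png

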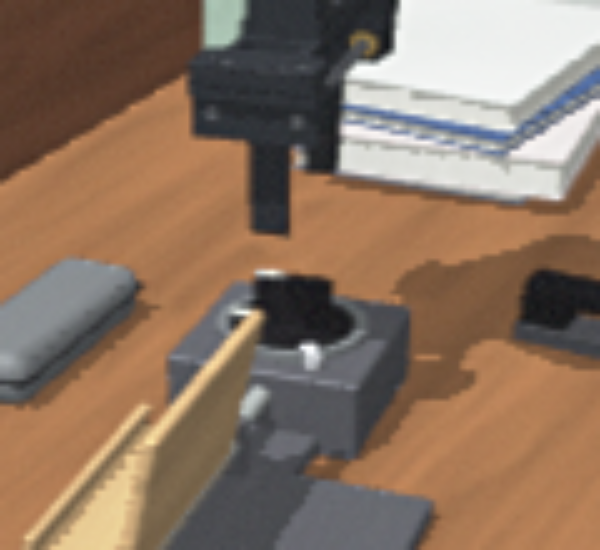

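The call was refused because every row needs a spin. The arm has settled at (586.8, -223.8), which is what I want, so I'll go straight down.

play_rows([
  {"translation":[0,0,-1],"spin":0},
  {"translation":[0,0,-2],"spin":0},
  {"translation":[0,0,-3],"spin":0},
  {"translation":[0,0,-4],"spin":0},
  {"translation":[0,0,-5],"spin":0},
  {"translation":[0,0,-6],"spin":0},
  {"translation":[0,0,-6.6],"spin":0},
  {"translation":[0,0,-7],"spin":0},
  {"translation":[0,0,-7],"spin":0},
  {"translation":[0,0,-7],"spin":0},
])

```text
t: 2.35
eef_pos: [586.7, -224.3, 228.6]
orientation: [-0.001, 0.996, 0.085, -0.001]
wrist_force: [-0.0, 0.8, -0.4]
finger_gap: 0.999
```

```bash
python3 - <<'E'
from station import arm
import cv2,numpy as np
s=arm.read_state(); print(s['eef_pos'],s['wrist_force'])
f=arm.capture('side')['frame']
cv2.imwrite('pics/k3.png',cv2.resize(f[130:240,260:380],None,fx=5,fy=5)[:,:,::-1])
E
```

```text
[ 586.65166205 -224.307196    228.63101407] [-0.02175721  0.79033482 -0.42508326]
```

View pics/k3.png

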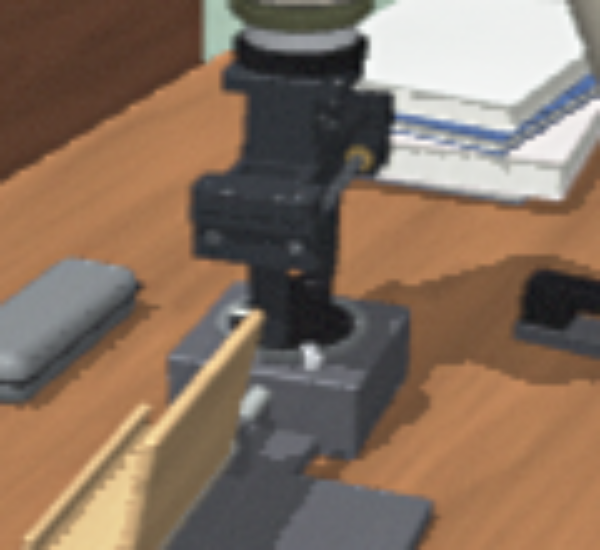

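The fingers straddle the bar and nothing is touching. Closing now.

play_rows([
  {"translation":[0,0,0],"spin":0},
  {"translation":[0,0,0],"spin":0},
  {"translation":[0,0,0],"spin":0},
  {"translation":[0,0,0],"spin":0},
  {"translation":[0,0,0],"spin":0},
  {"translation":[0,0,0],"spin":0},
  {"translation":[0,0,0],"spin":0},
  {"translation":[0,0,0],"spin":0},
  {"translation":[0,0,0],"spin":0},
  {"translation":[0,0,0],"spin":0},
], fingers=1)

```text
t: 3.23
eef_pos: [586.7, -224.3, 228.9]
orientation: [-0.001, 0.996, 0.085, -0.0]
wrist_force: [-0.5, 1.0, 0.3]
finger_gap: 0.265
```

```bash
python3 - <<'E'
from station import arm
s=arm.read_state(); print(s['eef_pos'],s['wrist_force'],s['moment'],s['finger_gap']*88,s['qpos'])
E
```

```text
[ 586.68235302 -224.31527874  228.93246156] [-0.51979564  1.0060553   0.31664616] [ 0.0040921  -0.00605506 -0.0131015 ] 23.36134633437476 [-5.53426876e-01  6.78679763e-01  1.30524828e+00  4.17909736e-04
  1.15883606e+00  8.47515443e-01]
```

play_rows([
  {"translation":[0,0,0],"spin":0},
  {"translation":[0,0,0],"spin":0},
  {"translation":[0,0,0],"spin":0},
  {"translation":[0,0,0],"spin":0},
  {"translation":[0,0,0],"spin":0},
], fingers=1)

```text
t: 3.65
eef_pos: [586.7, -224.3, 228.9]
orientation: [-0.001, 0.996, 0.085, -0.0]
wrist_force: [-0.3, 0.9, -0.5]
finger_gap: 0.135
```

```bash
python3 - <<'E'
from station import arm
s=arm.read_state(); print(s['eef_pos'],s['orientation'],s['wrist_force'],s['moment'],s['finger_gap']*88)
E
```

```text
[ 586.68051594 -224.26176863  228.93103345] [-5.57045816e-04  9.96397286e-01  8.48055573e-02 -3.95020920e-04] [-0.33876488  0.94975382 -0.48317477] [0.13168997 0.05310756 0.1098812 ] 11.87679738526436
```

The gap of 11.9 mm matches the 12 mm bar and the side force is small. Turning about +2.11 rad in two calls.

play_rows([
  {"translation":[0,0,0],"spin":0.09},
  {"translation":[0,0,0],"spin":0.18},
  {"translation":[0,0,0],"spin":0.27},
  {"translation":[0,0,0],"spin":0.36},
  {"translation":[0,0,0],"spin":0.45},
  {"translation":[0,0,0],"spin":0.54},
  {"translation":[0,0,0],"spin":0.63},
  {"translation":[0,0,0],"spin":0.72},
  {"translation":[0,0,0],"spin":0.81},
  {"translation":[0,0,0],"spin":0.9},
  {"translation":[0,0,0],"spin":0.99},
  {"translation":[0,0,0],"spin":1.06},
])

```text
t: 4.65
eef_pos: [587.2, -224.8, 229.0]
orientation: [0.001, 0.816, 0.578, 0.0]
wrist_force: [4.8, -2.4, -4.3]
finger_gap: 0.131
```

play_rows([
  {"translation":[0,0,0],"spin":0},
  {"translation":[0,0,0],"spin":0},
])

```text
t: 4.82
eef_pos: [587.2, -224.8, 228.9]
orientation: [0.001, 0.816, 0.578, 0.0]
wrist_force: [1.9, -0.8, -0.5]
finger_gap: 0.137
```

```bash
python3 - <<'E'
from station import arm
import numpy as np,cv2
s=arm.read_state(); q=s['orientation'];print(s['eef_pos'],2*np.arctan2(q[2],q[1]),s['wrist_force'],s['moment'],s['finger_gap']*88)
f=arm.capture('side')['frame']
cv2.imwrite('pics/k4.png',cv2.resize(f[130:240,260:380],None,fx=5,fy=5)[:,:,::-1])
E
```

```text
[ 587.2155263  -224.84647515  228.93971774] 1.2320449995110332 [ 1.88748149 -0.82034252 -0.52227028] [-0.05291567 -0.19493416  0.07002778] 12.0912428254315
```

View pics/k4.png

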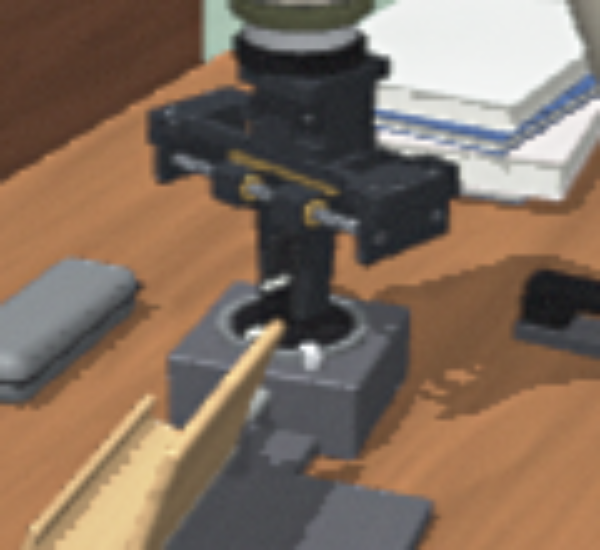

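The knob is following the tool: the pointer and its bar line now face the stand, and the board leans further back. The tool is at 1.232 and the target is about 2.285, so 1.05 rad remains.

play_rows([
  {"translation":[0,0,0],"spin":0.09},
  {"translation":[0,0,0],"spin":0.18},
  {"translation":[0,0,0],"spin":0.27},
  {"translation":[0,0,0],"spin":0.36},
  {"translation":[0,0,0],"spin":0.45},
  {"translation":[0,0,0],"spin":0.54},
  {"translation":[0,0,0],"spin":0.63},
  {"translation":[0,0,0],"spin":0.72},
  {"translation":[0,0,0],"spin":0.81},
  {"translation":[0,0,0],"spin":0.9},
  {"translation":[0,0,0],"spin":0.98},
  {"translation":[0,0,0],"spin":1.05},
])

```text
t: 5.87
eef_pos: [587.8, -224.8, 229.0]
orientation: [0.002, 0.416, 0.909, 0.001]
wrist_force: [7.1, -0.3, -3.8]
finger_gap: 0.135
```

play_rows([
  {"translation":[0,0,0],"spin":0},
  {"translation":[0,0,0],"spin":0},
])

```text
t: 6.03
eef_pos: [587.9, -224.8, 228.9]
orientation: [0.002, 0.417, 0.909, 0.001]
wrist_force: [1.8, -0.7, -0.3]
finger_gap: 0.132
```

```bash
python3 - <<'E'
from station import arm
import numpy as np,cv2
s=arm.read_state(); q=s['orientation'];print(s['eef_pos'],2*np.arctan2(q[2],q[1]),s['wrist_force'],s['moment'],s['finger_gap']*88,s['qpos'])
f=arm.capture('side')['frame']
cv2.imwrite('pics/k5.png',cv2.resize(f[150:230,280:360],None,fx=7,fy=7)[:,:,::-1])
f=arm.capture('top')['frame']
cv2.imwrite('pics/k5t.png',cv2.resize(f[150:270,225:400],None,fx=4,fy=4)[:,:,::-1])
E
```

```text
[ 587.8816495  -224.79983173  228.93124831] 2.281518665538514 [ 1.81147257 -0.73542121 -0.26784789] [-0.04605195 -0.33907365  0.10184311] 11.6509120055926 [-0.55335902  0.67981205  1.3027603   0.00271007  1.15435039 -1.26517183]
```

View pics/k5.png

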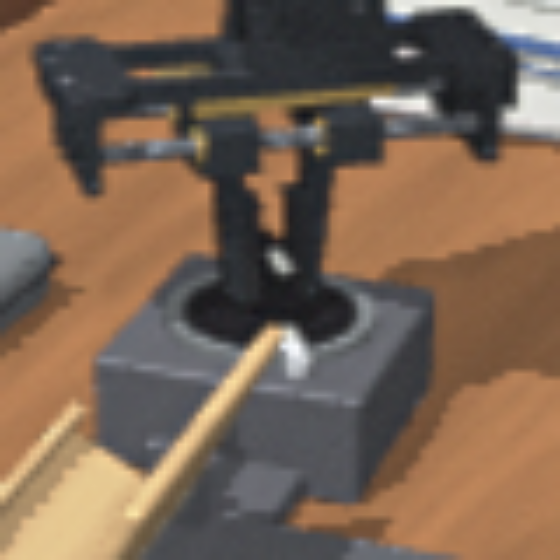

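View pics/k5t.png

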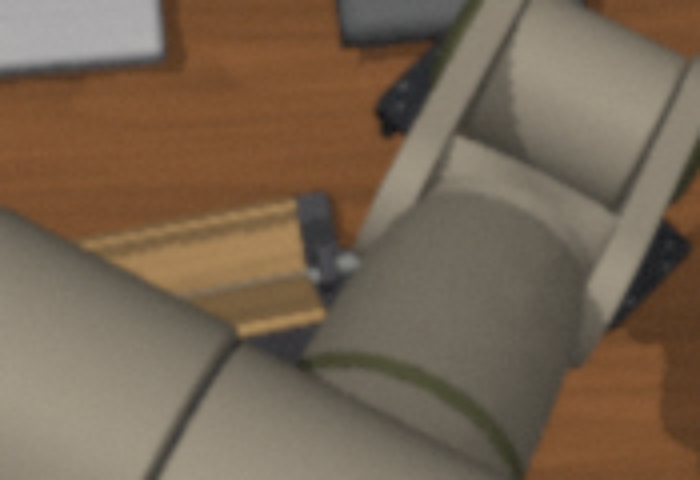

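The pointer's bar line and the tab look lined up in the side view (bar line at (278,258), tab at (290,345) in the crop). Releasing, then lifting.

play_rows([
  {"translation":[0,0,0],"spin":0},
  {"translation":[0,0,0],"spin":0},
  {"translation":[0,0,0],"spin":0},
  {"translation":[0,0,0],"spin":0},
  {"translation":[0,0,0],"spin":0},
  {"translation":[0,0,0],"spin":0},
  {"translation":[0,0,0],"spin":0},
  {"translation":[0,0,0],"spin":0},
], fingers=0)

```text
t: 6.8
eef_pos: [587.9, -224.8, 228.9]
orientation: [0.002, 0.417, 0.909, 0.001]
wrist_force: [-0.1, -0.2, -0.2]
finger_gap: 0.715
```

play_rows([
  {"translation":[0,0,1],"spin":0},
  {"translation":[0,0,3],"spin":0},
  {"translation":[0,0,6],"spin":0},
  {"translation":[0,0,9],"spin":0},
  {"translation":[0,0,12],"spin":0},
  {"translation":[0,0,15],"spin":0},
  {"translation":[0,0,17],"spin":0},
  {"translation":[-1,3,18],"spin":-0.08},
  {"translation":[-2,6,18],"spin":-0.16},
  {"translation":[-3,9,18],"spin":-0.24},
  {"translation":[-4,12,18],"spin":-0.32},
  {"translation":[-5,15,18],"spin":-0.4},
])

```text
t: 7.8
eef_pos: [536.9, -73.4, 409.9]
orientation: [0.003, 0.591, 0.807, 0.001]
wrist_force: [1.1, 1.0, -0.2]
finger_gap: 1.001
```

play_rows([
  {"translation":[-3,3,0],"spin":-0.05},
  {"translation":[-6,6,0],"spin":-0.1},
  {"translation":[-9,9,0],"spin":-0.15},
  {"translation":[-12,12,0],"spin":-0.2},
  {"translation":[-15,15,0],"spin":-0.25},
  {"translation":[-16,18,0],"spin":-0.3},
  {"translation":[-17,21,0],"spin":-0.35},
  {"translation":[-17,24,0],"spin":-0.4},
  {"translation":[-17,27,0],"spin":-0.4},
  {"translation":[-17,30,0],"spin":-0.4},
  {"translation":[-17,32,0],"spin":-0.4},
  {"translation":[-17,32,0],"spin":-0.4},
])

```text
t: 8.8
eef_pos: [366.3, 249.0, 410.5]
orientation: [0.003, 0.738, 0.675, 0.001]
wrist_force: [-0.8, -0.5, -0.8]
finger_gap: 0.999
```

```bash
python3 - <<'E'
from station import arm
import numpy as np,cv2,pickle
s=arm.read_state(); q=s['orientation'];print(s['t'],s['eef_pos'],2*np.arctan2(q[2],q[1])-np.pi/2,s['wrist_force'],s['finger_gap'])
d={n:arm.capture(n) for n in('top','side')}; pickle.dump(d,open('cams1.pkl','wb'))
cv2.imwrite('pics/t1.png',d['top']['frame'][:,:,::-1]);cv2.imwrite('pics/s1.png',d['side']['frame'][:,:,::-1])
f=d['top']['frame']
cv2.imwrite('pics/k6.png',cv2.resize(f[175:240,315:385],None,fx=8,fy=8,interpolation=cv2.INTER_CUBIC)[:,:,::-1])
E
```

```text
8.8 [366.32075197 249.03775598 410.48539102] -0.08999122020161043 [-0.78187216 -0.47811573 -0.84523738] 0.9989924976697842
```

View pics/t1.png

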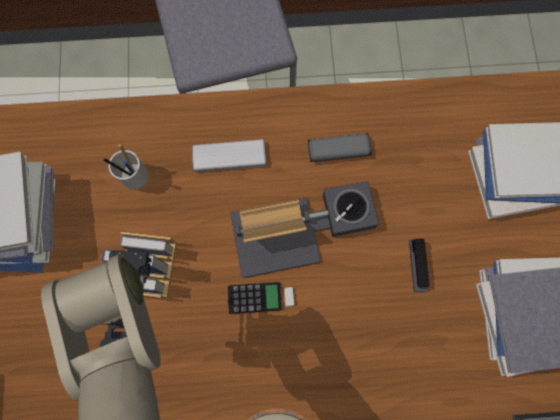

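View pics/k6.png

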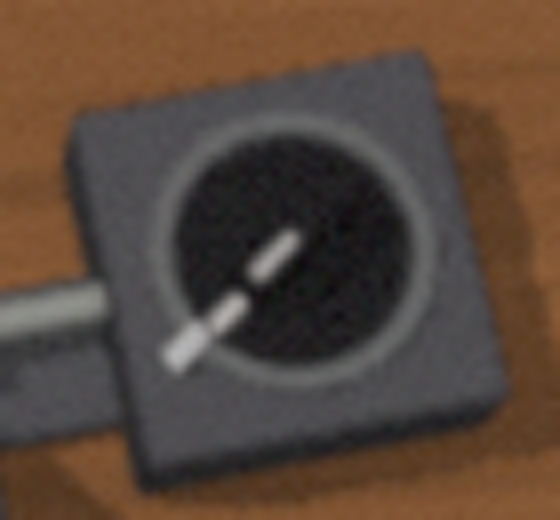

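View pics/s1.png

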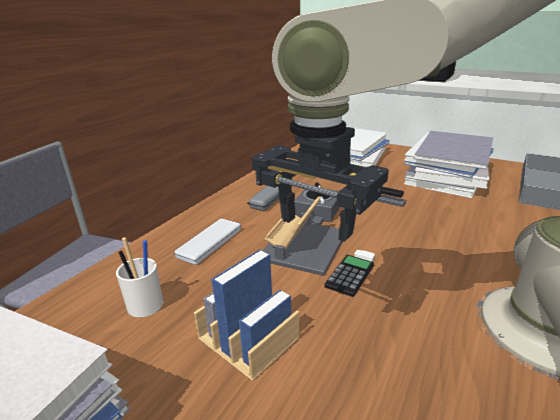

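The crop shows the pointer line (245,297)→(212,330) running straight into the tab (207,333)→(172,366). I'll put numbers on that, and measure the rest, stand and book.

```bash
python3 - <<'E'
import pickle,numpy as np,cv2
from h import *
d=pickle.load(open('cams1.pkl','rb'));t=d['top'];s=d['side']
k=8;x0,y0=315,175
M=lambda p:(np.atleast_2d(p)+.5)/k-.5+[x0,y0]
f=cv2.cvtColor(t['frame'],cv2.COLOR_RGB2GRAY)[175:240,315:385]
g=cv2.resize(f,None,fx=k,fy=k,interpolation=cv2.INTER_CUBIC)
m=((g>115)*255).astype(np.uint8); m[:,:150]=0
n,l,st,ce=cv2.connectedComponentsWithStats(m)
a=np.array([587.3,-224.1])
for i in range(1,n):
    if st[i,4]<150 or st[i,0]+st[i,2]>340: continue
    pts=np.argwhere(l==i)[:,::-1].astype(np.float32)
    for z in (56,59,84):
        P=plane(t,M(pts),z)[:,:2].astype(np.float32); vx,vy,px,py=cv2.fitLine(P,cv2.DIST_L2,0,.01,.01).ravel()
        r=np.hypot(*(P-a).T); c=P.mean(0)-a
        print(st[i],z,'dir',np.arctan2(vy,vx).round(3)%np.pi,'radial ang',np.arctan2(c[1],c[0]).round(3),'r',r.min().round(1),r.max().round(1))
f=t['frame'];x=(225,325,190,280)
cv2.imwrite('pics/c_stand1.png',cv2.resize(f[190:280,225:325],None,fx=7,fy=7,interpolation=cv2.INTER_CUBIC)[:,:,::-1])
E
```

```text
[253 234  43  44 820] 56 dir 2.3025928 radial ang 1.767 r 0.6 14.0
[253 234  43  44 820] 59 dir 2.3025928 radial ang 1.866 r 0.3 14.7
[253 234  43  44 820] 84 dir 2.3025928 radial ang 2.252 r 3.7 20.9
[ 162  296   83   76 2393] 56 dir 2.2005928 radial ang 2.242 r 21.7 53.5
[ 162  296   83   76 2393] 59 dir 2.2005928 radial ang 2.249 r 22.5 54.2
[ 162  296   83   76 2393] 84 dir 2.2005928 radial ang 2.301 r 28.9 59.9
```

View pics/c_stand1.png

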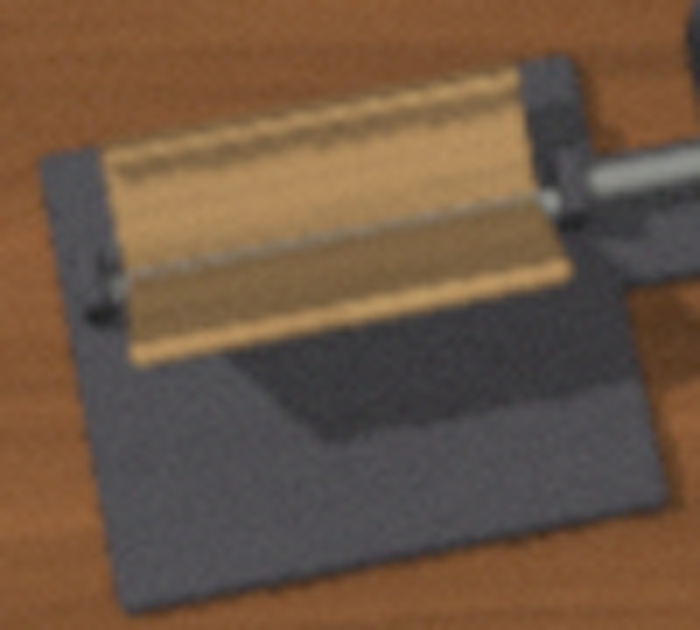

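```bash
python3 - <<'E'
import pickle,numpy as np,cv2
from h import *
d=pickle.load(open('cams1.pkl','rb'));t=d['top'];s=d['side']
x0,y0=328,202;k=24
f=cv2.cvtColor(t['frame'],cv2.COLOR_RGB2GRAY)[y0:y0+22,x0:x0+28]
g=cv2.resize(f,None,fx=k,fy=k,interpolation=cv2.INTER_CUBIC);cv2.imwrite('pics/k7.png',g)
M=lambda p:(np.atleast_2d(p)+.5)/k-.5+[x0,y0]
# profile across line at set radii: intensity centroid over angle
a=np.array([587.3,-224.1])
I=cv2.cvtColor(t['frame'],cv2.COLOR_RGB2GRAY).astype(np.float32)
for z,rs in((84,(8,11,14,17,20)),(56,(24,27,30,33,35,37)),(59,(39,41,44,47,50,52))):
    for r in rs:
        off=np.linspace(-8,8,65); th=2.285
        P=np.c_[a[0]+r*np.cos(th)-off*np.sin(th),a[1]+r*np.sin(th)+off*np.cos(th),np.full(65,z)]
        uv=proj(t,P).astype(np.float32); v=cv2.remap(I,uv[:,0][None],uv[:,1][None],cv2.INTER_CUBIC)[0]
        w=np.clip(v-(v.min()+v.max())/2,0,None); print(z,r,'lateral mm',round(float((w*off).sum()/w.sum()),2),int(v.max()),int(v.min()))
E
```

```text
84 8 lateral mm -0.46 154 12
84 11 lateral mm -0.46 152 15
84 14 lateral mm -0.5 156 16
84 17 lateral mm -0.29 158 13
84 20 lateral mm -0.31 136 26
56 24 lateral mm -0.52 163 29
56 27 lateral mm -0.57 171 25
56 30 lateral mm -0.54 173 31
56 33 lateral mm -0.4 161 31
56 35 lateral mm -0.61 137 50
56 37 lateral mm -2.07 141 75
59 39 lateral mm -2.24 158 90
59 41 lateral mm -2.13 175 96
59 44 lateral mm -1.99 177 84
59 47 lateral mm -2.01 179 66
59 50 lateral mm -1.95 179 65
59 52 lateral mm -1.7 165 71
```

View pics/k7.png

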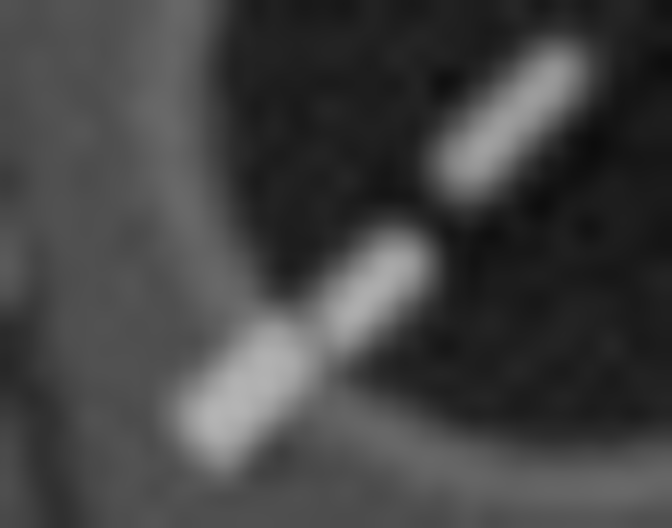

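```bash
python3 - <<'E'
import pickle,numpy as np,cv2
from h import *
d0=pickle.load(open('cams0.pkl','rb'));d=pickle.load(open('cams1.pkl','rb'));t=d['top'];s=d['side']
# average two side frames? just look
x0,y0=295,180
f=s['frame'][y0:y0+40,x0:x0+55]; cv2.imwrite('pics/k8.png',cv2.resize(f,None,fx=14,fy=14,interpolation=cv2.INTER_CUBIC)[:,:,::-1])
# ring centre: radial profile of |grad| black->grey at disc edge, top, away from bar/pointer/tab
for nm,D in(('0',d0),('1',d)):
    I=cv2.cvtColor(D['top']['frame'],cv2.COLOR_RGB2GRAY).astype(np.float32)
    for a in((587.3,-224.1),(587.7,-223.8)):
        pts=[];pk=[]
        for th in np.linspace(-np.pi,np.pi,120,endpoint=False):
            if abs((th-2.285+np.pi)%(2*np.pi)-np.pi)<.4 or (nm=='0' and abs(th-.17)<.5) : continue
            r=np.linspace(28,50,111);P=np.c_[a[0]+r*np.cos(th),a[1]+r*np.sin(th),np.full(111,56)]
            uv=proj(D['top'],P).astype(np.float32);v=cv2.remap(I,uv[:,0][None],uv[:,1][None],cv2.INTER_CUBIC)[0]
            gr=np.gradient(v);i=gr[:75].argmax();pts.append([a[0]+r[i]*np.cos(th),a[1]+r[i]*np.sin(th)])
            j=v[30:95].argmax()+30;pk.append([a[0]+r[j]*np.cos(th),a[1]+r[j]*np.sin(th)])
        for P in(np.array(pts),np.array(pk)):
            for it in range(3):
                A=np.c_[2*P,np.ones(len(P))];x=np.linalg.lstsq(A,(P**2).sum(1),rcond=None)[0];R=np.sqrt(x[2]+x[0]**2+x[1]**2)
                res=np.hypot(*(P-x[:2]).T)-R; P=P[abs(res)<max(2*np.std(res),.3)]
            print(nm,x[:2].round(2),R.round(2),res.std().round(2),len(P))
E
```

```text
0 [ 588.01 -224.38] 36.9 0.64 81
0 [ 588.06 -224.19] 41.23 0.25 81
0 [ 588.12 -224.33] 36.94 0.6 77
0 [ 588.03 -224.19] 41.25 0.26 80
1 [ 587.83 -224.3 ] 36.8 0.67 100
1 [ 588.   -224.29] 41.2 0.21 91
1 [ 587.94 -224.35] 36.81 0.71 100
1 [ 588.   -224.31] 41.21 0.21 95
```

View pics/k8.png

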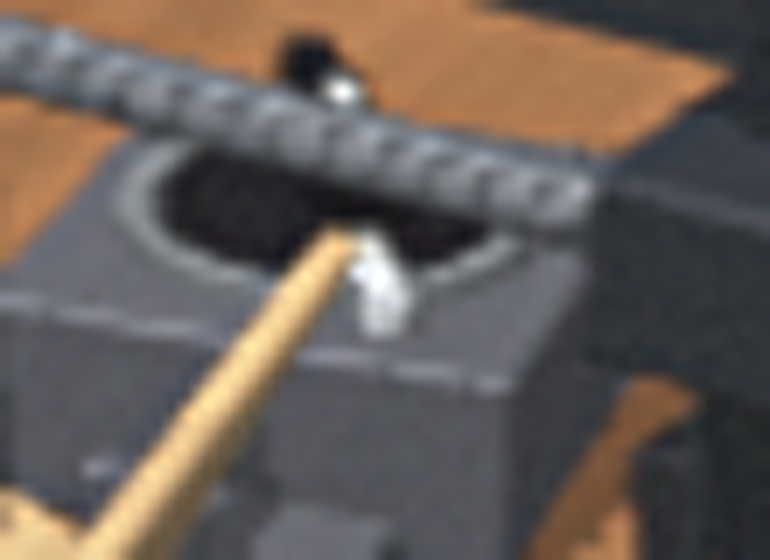

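The ring fit puts the axis at (588.0, -224.3), with a fitted radius of 41.2 mm against a true 41. Against that axis the pointer is at 2.282 (equal to the tool angle at release) and the tab is at 2.25. The pointer is therefore about 0.03 rad, or 1.2 mm, past the mark. Time is plentiful, so I'll go back and trim it.

play_rows([
  {"translation":[0,-3,0],"spin":0.05},
  {"translation":[0,-6,0],"spin":0.1},
  {"translation":[1,-9,0],"spin":0.15},
  {"translation":[2,-12,0],"spin":0.2},
  {"translation":[4,-15,0],"spin":0.25},
  {"translation":[7,-18,0],"spin":0.3},
  {"translation":[10,-21,0],"spin":0.35},
  {"translation":[13,-24,0],"spin":0.4},
  {"translation":[15,-27,0],"spin":0.45},
  {"translation":[16,-30,0],"spin":0.5},
  {"translation":[17,-33,0],"spin":0.55},
  {"translation":[18,-36,0],"spin":0.6},
])

```text
t: 9.9
eef_pos: [546.1, -116.2, 410.6]
orientation: [0.003, 0.506, 0.862, 0.001]
wrist_force: [-0.7, 1.0, -0.1]
finger_gap: 0.999
```

play_rows([
  {"translation":[1.1,-3,0],"spin":0.05},
  {"translation":[2.2,-6,0],"spin":0.1},
  {"translation":[3.3,-9,0],"spin":0.15},
  {"translation":[4.1,-11.3,0],"spin":0.2},
  {"translation":[4.1,-11.3,0],"spin":0.2},
  {"translation":[4.1,-11.3,0],"spin":0.2},
  {"translation":[4.1,-11.3,0],"spin":0.2},
])

```text
t: 10.48
eef_pos: [586.4, -229.2, 410.9]
orientation: [0.003, 0.418, 0.908, 0.001]
wrist_force: [0.5, -0.1, -0.1]
finger_gap: 1.002
```

```bash
python3 - <<'E'
from station import arm
import numpy as np
s=arm.read_state(); q=s['orientation'];print(s['t'],s['eef_pos'],2*np.arctan2(q[2],q[1]),s['wrist_force'],s['finger_gap'])
E
```

```text
10.4833 [ 586.36766647 -229.16701376  410.91140091] 2.278097766028371 [ 0.50230835 -0.05051718 -0.0952936 ] 1.0020438778351426
```

Target is (587.9, -224.8, 228.9) at yaw 2.28: +0.15, +0.44, -18.2 cm.

play_rows([
  {"translation":[0.15,0.44,-2],"spin":0},
  {"translation":[0.15,0.44,-5],"spin":0},
  {"translation":[0.15,0.44,-8],"spin":0},
  {"translation":[0.15,0.44,-11],"spin":0},
  {"translation":[0.15,0.44,-13],"spin":0},
  {"translation":[0.15,0.44,-14.5],"spin":0},
  {"translation":[0.15,0.44,-16],"spin":0},
  {"translation":[0.15,0.44,-17],"spin":0},
  {"translation":[0.15,0.44,-17.7],"spin":0},
  {"translation":[0.15,0.44,-18.2],"spin":0},
  {"translation":[0.15,0.44,-18.2],"spin":0},
  {"translation":[0.15,0.44,-18.2],"spin":0},
])

```text
t: 11.48
eef_pos: [587.9, -224.7, 229.5]
orientation: [0.003, 0.418, 0.908, 0.001]
wrist_force: [-0.6, -0.6, 0.1]
finger_gap: 0.995
```

```bash
python3 - <<'E'
from station import arm
import numpy as np
s=arm.read_state(); q=s['orientation'];print(s['t'],s['eef_pos'],2*np.arctan2(q[2],q[1]),s['wrist_force'],s['finger_gap'])
E
```

```text
11.4833 [ 587.94264646 -224.65550707  229.50274786] 2.2781792336719815 [-0.55060217 -0.63295991  0.05249284] 0.9948659649405749
```

play_rows([
  {"translation":[0,0,0],"spin":0},
  {"translation":[0,0,0],"spin":0},
  {"translation":[0,0,0],"spin":0},
  {"translation":[0,0,0],"spin":0},
  {"translation":[0,0,0],"spin":0},
  {"translation":[0,0,0],"spin":0},
  {"translation":[0,0,0],"spin":0},
  {"translation":[0,0,0],"spin":0},
  {"translation":[0,0,0],"spin":0},
  {"translation":[0,0,0],"spin":0},
  {"translation":[0,0,0],"spin":0},
  {"translation":[0,0,0],"spin":0},
], fingers=1)

```text
t: 12.48
eef_pos: [587.8, -224.8, 229.5]
orientation: [0.003, 0.418, 0.908, 0.001]
wrist_force: [-0.4, -0.3, 1.1]
finger_gap: 0.134
```

play_rows([
  {"translation":[0,0,0],"spin":0},
  {"translation":[0,0,0],"spin":0},
  {"translation":[0,0,0],"spin":0},
  {"translation":[0,0,0],"spin":-0.01},
  {"translation":[0,0,0],"spin":-0.02},
  {"translation":[0,0,0],"spin":-0.03},
  {"translation":[0,0,0],"spin":-0.03},
  {"translation":[0,0,0],"spin":-0.03},
  {"translation":[0,0,0],"spin":-0.03},
])

```text
t: 13.23
eef_pos: [587.8, -224.8, 229.5]
orientation: [0.003, 0.432, 0.902, 0.001]
wrist_force: [-1.1, -0.4, -0.1]
finger_gap: 0.132
```

```bash
python3 - <<'E'
from station import arm
import numpy as np
s=arm.read_state(); q=s['orientation'];print(s['t'],s['eef_pos'],2*np.arctan2(q[2],q[1]),s['wrist_force'],s['moment'],s['finger_gap']*88)
E
```

```text
13.2333 [ 587.8103806  -224.8023192   229.49285848] 2.248291147665681 [-1.11564188 -0.42002483 -0.13046781] [-0.10605472  0.06023918  0.04938932] 11.60793138603913
```

The tool is at 2.248. Releasing, lifting, and moving toward the rack on the robot side so that both cameras see the knob, rest and book.

play_rows([
  {"translation":[0,0,0],"spin":0},
  {"translation":[0,0,0],"spin":0},
  {"translation":[0,0,0],"spin":0},
  {"translation":[0,0,0],"spin":0},
  {"translation":[0,0,0],"spin":0},
  {"translation":[0,0,0],"spin":0},
  {"translation":[0,0,0],"spin":0},
  {"translation":[0,0,0],"spin":0},
  {"translation":[0,0,0],"spin":0},
], fingers=0)

```text
t: 13.98
eef_pos: [587.8, -224.8, 229.5]
orientation: [0.003, 0.432, 0.902, 0.001]
wrist_force: [-0.2, -0.5, 0.0]
finger_gap: 0.79
```

play_rows([
  {"translation":[0,0,1],"spin":0},
  {"translation":[0,0,3],"spin":0},
  {"translation":[0,0,6],"spin":0},
  {"translation":[0,0,9],"spin":0},
  {"translation":[0,0,12],"spin":0},
  {"translation":[0,0,15],"spin":0},
  {"translation":[0,0,17],"spin":0},
  {"translation":[-1,3,18],"spin":-0.08},
  {"translation":[-2,6,18],"spin":-0.16},
  {"translation":[-3,9,18],"spin":-0.24},
  {"translation":[-4,12,18],"spin":-0.32},
  {"translation":[-5,15,18],"spin":-0.4},
])

```text
t: 14.98
eef_pos: [536.8, -73.4, 410.4]
orientation: [0.004, 0.604, 0.797, 0.0]
wrist_force: [0.6, 0.5, 0.1]
finger_gap: 1.0
```

play_rows([
  {"translation":[-3,3,0],"spin":-0.05},
  {"translation":[-6,6,0],"spin":-0.1},
  {"translation":[-9,9,0],"spin":-0.15},
  {"translation":[-12,12,0],"spin":-0.2},
  {"translation":[-15,15,0],"spin":-0.25},
  {"translation":[-17,18,0],"spin":-0.3},
  {"translation":[-19,21,0],"spin":-0.35},
  {"translation":[-20,24,0],"spin":-0.4},
  {"translation":[-20,26,0],"spin":-0.4},
  {"translation":[-20,26,0],"spin":-0.4},
  {"translation":[-20,26,0],"spin":-0.4},
  {"translation":[-20,26,0],"spin":-0.4},
])

```text
t: 15.98
eef_pos: [336.8, 186.2, 410.7]
orientation: [0.004, 0.75, 0.661, -0.0]
wrist_force: [-0.8, 0.1, 0.2]
finger_gap: 0.998
```

```bash
cat > knob.py <<'E'
import numpy as np,cv2
from h import *
def knob(t,a=(588.0,-224.3)):
    I=cv2.cvtColor(t['frame'],cv2.COLOR_RGB2GRAY).astype(np.float32)
    for z,rs in((84,(8,11,14,17,20)),(56,(24,27,30,33)),(59,(42,44,46,48,50))):
        L=[]
        for r in rs:
            off=np.linspace(-8,8,65); th=2.25
            P=np.c_[a[0]+r*np.cos(th)-off*np.sin(th),a[1]+r*np.sin(th)+off*np.cos(th),np.full(65,z)]
            uv=proj(t,P).astype(np.float32); v=cv2.remap(I,uv[:,0][None],uv[:,1][None],cv2.INTER_CUBIC)[0]
            w=np.clip(v-(v.min()+v.max())/2,0,None); L.append(float((w*off).sum()/w.sum()))
        print(z,'lateral',np.round(L,2),'angles',np.round(2.25+np.array(L)/rs,3),'mean',np.mean(2.25+np.array(L)/rs).round(3))
E
python3 - <<'E'
from station import arm
import numpy as np,cv2,pickle
from knob import *
s=arm.read_state(); q=s['orientation'];print(s['t'],s['eef_pos'],2*np.arctan2(q[2],q[1])-np.pi/2,s['wrist_force'],s['finger_gap'])
d={n:arm.capture(n) for n in('top','side')}; pickle.dump(d,open('cams2.pkl','wb'))
cv2.imwrite('pics/t2.png',d['top']['frame'][:,:,::-1]);cv2.imwrite('pics/s2.png',d['side']['frame'][:,:,::-1])
knob(d['top'])
f=d['top']['frame']
cv2.imwrite('pics/k9.png',cv2.resize(f[202:224,328:356],None,fx=24,fy=24,interpolation=cv2.INTER_CUBIC)[:,:,::-1])
E
```

```text
15.9833 [336.84572369 186.15880834 410.68744764] -0.1266213610024931 [-0.84642507  0.11771303  0.18506065] 0.9976126540903592
84 lateral [0.04 0.04 0.1  0.21 0.3 ] angles [2.255 2.253 2.257 2.263 2.265] mean 2.259
56 lateral [ 0.22  0.11  0.15 -0.03] angles [2.259 2.254 2.255 2.249] mean 2.254
59 lateral [-0.35 -0.12  0.01 -0.04  0.14] angles [2.242 2.247 2.25  2.249 2.253] mean 2.248
```

View pics/k9.png

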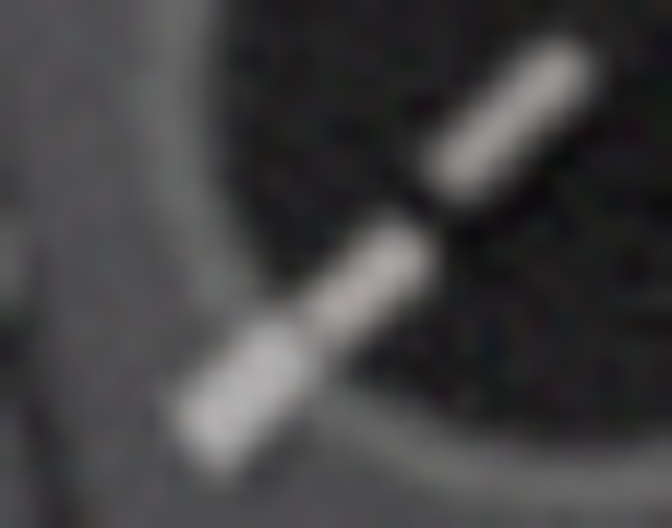

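View pics/t2.png

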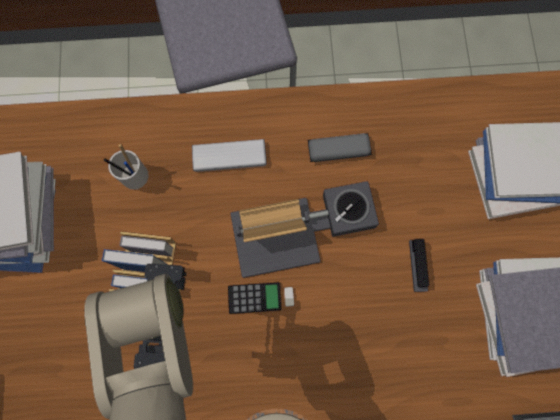

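View pics/s2.png

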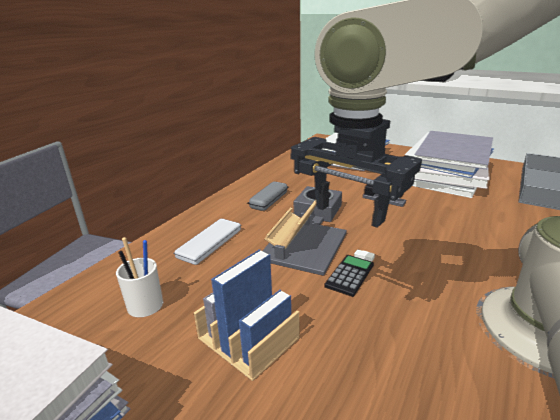

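The pointer is now at 2.254 and the tab at 2.248, so it is on the mark. Next I'll measure the book and rest from two views.

```bash
python3 - <<'E'
import pickle,numpy as np,cv2
from h import *
d0=pickle.load(open('cams0.pkl','rb'));d=pickle.load(open('cams2.pkl','rb'));t=d0['top'];s=d0['side']
def pages(c,roi,mn):
    x0,x1,y0,y1=roi;k=8
    f=cv2.resize(c['frame'][y0:y1,x0:x1],None,fx=k,fy=k,interpolation=cv2.INTER_CUBIC);hsv=cv2.cvtColor(f,cv2.COLOR_RGB2HSV)
    m=((hsv[...,2]>140)&(hsv[...,1]<60)).astype(np.uint8)*255
    cs=cv2.findContours(m,cv2.RETR_EXTERNAL,cv2.CHAIN_APPROX_NONE)[0]
    out=[]
    for q in cs:
        if cv2.contourArea(q)>mn*k*k:
            p=q[:,0].astype(float); out.append((cv2.contourArea(q)/k/k,(p+.5)/k-.5+[x0,y0]))
    return out
def quad(p):
    h=cv2.convexHull(p.astype(np.float32));e=1.
    while True:
        a=cv2.approxPolyDP(h,e,True)[:,0]
        if len(a)<=4: return a
        e+=.2
T={};
for A,p in pages(t,(95,185,225,305),150): 
    a=quad(p);print('top',A,a.round(1).tolist());P=plane(t,a,166)[:,:2];print(P.round(1).tolist(),P.mean(0).round(1)); r=cv2.minAreaRect(plane(t,p,166)[:,:2].astype(np.float32));print('  rect166',r)
for A,p in pages(s,(180,310,245,380),40): a=quad(p);print('side',A,a.round(1).tolist())
E
```

```text
top 377.71875 [[115.5999984741211, 275.3999938964844], [154.89999389648438, 283.1000061035156], [150.3000030517578, 289.1000061035156], [114.0999984741211, 284.70001220703125]]
[[439.8, 320.8], [417.4, 235.3], [405.1, 245.4], [419.9, 323.9]] [420.5 281.3]
  rect166 ((422.05230712890625, 280.7822265625), (91.27730560302734, 20.846511840820312), 79.72069549560547)
top 444.1484375 [[103.80000305175781, 257.70001220703125], [105.69999694824219, 250.3000030517578], [152.3000030517578, 257.1000061035156], [150.1999969482422, 264.8999938964844]]
[[480.7, 346.8], [496.9, 342.9], [474.8, 240.5], [457.7, 245.3]] [477.5 293.9]
  rect166 ((477.1163330078125, 293.66314697265625), (106.18263244628906, 21.868730545043945), 79.53130340576172)
top 337.7890625 [[122.0999984741211, 237.60000610351562], [164.60000610351562, 242.39999389648438], [163.8000030517578, 247.8000030517578], [122.0999984741211, 244.8000030517578]]
[[523.1, 307.0], [505.7, 213.1], [493.7, 214.9], [506.7, 307.0]] [507.3 260.5]
  rect166 ((507.6246337890625, 261.1307373046875), (95.91487884521484, 18.94012451171875), 79.43954467773438)
side 77.109375 [[212.3000030517578, 291.3999938964844], [214.60000610351562, 301.20001220703125], [210.6999969482422, 306.3999938964844], [202.60000610351562, 298.1000061035156]]
side 501.2578125 [[290.6000061035156, 294.79998779296875], [251.1999969482422, 325.6000061035156], [241.3000030517578, 320.29998779296875], [280.70001220703125, 289.79998779296875]]
side 475.90625 [[268.70001220703125, 253.60000610351562], [223.10000610351562, 283.70001220703125], [214.1999969482422, 279.1000061035156], [260.1000061035156, 249.39999389648438]]
side 408.046875 [[213.89999389648438, 244.60000610351562], [194.8000030517578, 264.29998779296875], [179.60000610351562, 259.20001220703125], [181.6999969482422, 244.60000610351562]]
```

```bash
python3 - <<'E'
import pickle,numpy as np,cv2
from h import *
d0=pickle.load(open('cams0.pkl','rb'));d=pickle.load(open('cams2.pkl','rb'));t=d0['top'];s=d0['side']
Q=[]
for a,b in(((105.7,250.3),(214.2,279.1)),((152.3,257.1),(260.1,249.4)),((150.2,264.9),(268.7,253.6)),((103.8,257.7),(223.1,283.7))):
    p,e=tri(t,a,s,b);Q.append(p);print(p.round(1),e.round(1))
Q=np.array(Q);print(Q.mean(0)); 
for i,j in((0,1),(3,2),(0,3),(1,2)): v=Q[j]-Q[i];print(np.linalg.norm(v),np.degrees(np.arctan2(v[1],v[0])))
# side view crop of the stand now
f=d['side']['frame'];x0,y0=255,185
cv2.imwrite('pics/st_s.png',cv2.resize(f[185:290,255:360],None,fx=7,fy=7,interpolation=cv2.INTER_CUBIC)[:,:,::-1])
f=d['top']['frame']
cv2.imwrite('pics/st_t.png',cv2.resize(f[190:280,225:325],None,fx=8,fy=8,interpolation=cv2.INTER_CUBIC)[:,:,::-1])
E
```

```text
[497.1 343.7 162.9] 0.9
[475.6 241.  165.8] 1.8
[457.  244.9 165.8] 1.7
[479.1 346.5 163.2] 4.6
[477.1883495  294.01406359 164.42725728]
105.00607486055698 -101.83370392130124
104.055931569541 -102.25986091577197
18.20184547834019 170.99621259248434
18.951130494921195 168.02576501797438
```

View pics/st_s.png

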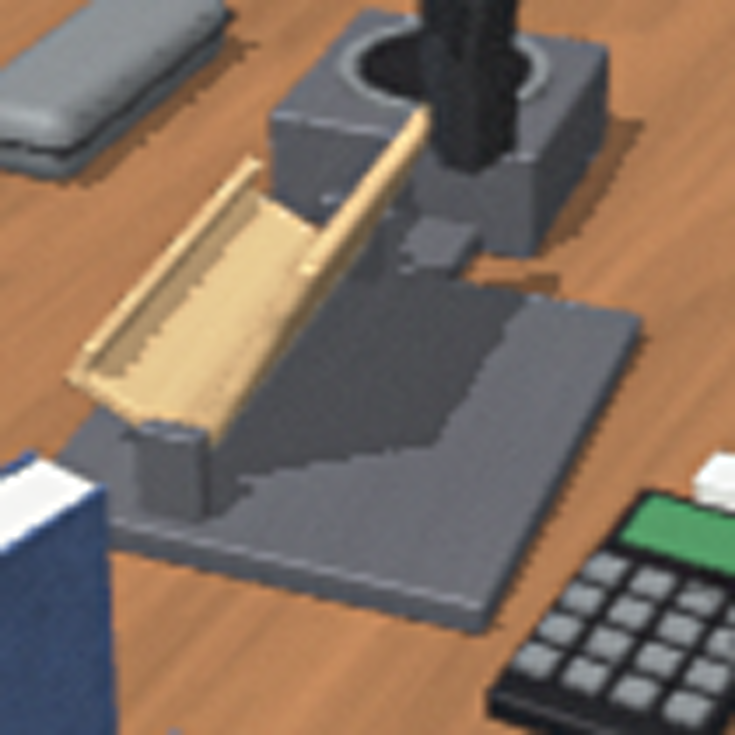

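View pics/st_t.png

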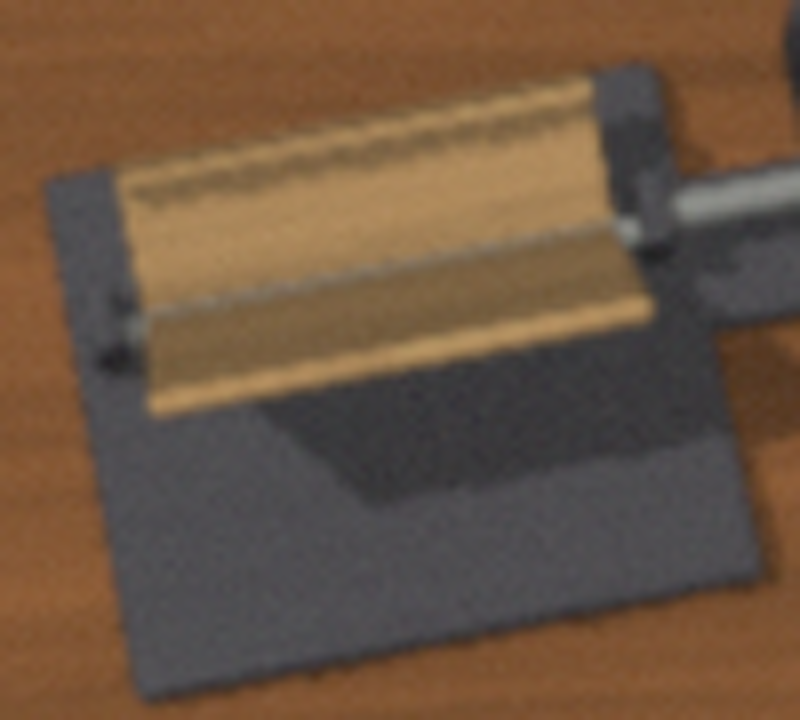

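```bash
python3 - <<'E'
import pickle,numpy as np,cv2
from h import *
d=pickle.load(open('cams2.pkl','rb'));t=d['top'];s=d['side']
M=lambda p,x0=225,y0=190,k=8:(np.atleast_2d(p)+.5)/k-.5+[x0,y0]
S=lambda p:M(p,255,185,7)
def L(nm,p,z):
    P=plane(t,M(p),z);v=P[0]-P[1];print(nm,P[:,:2].round(1).tolist(),'mid',P[:,:2].mean(0).round(1),'len',np.linalg.norm(v).round(1),'yaw',(np.arctan2(v[1],v[0])-np.pi/2).round(3))
L('hinge',[[142,320],[618,229]],34)
L('board top front',[[148,398],[650,298]],114)
L('board top back',[[152,416],[655,316]],110)
# lip top: s 42..48, z12 : lean .478
c,sn=np.cos(.478),np.sin(.478)
for x,z in((48,12),(42,12)): print('rest pt',x*c-z*sn,34+x*sn+z*c)
L('lip outer top',[[118,168],[592,78]],34+48*sn+12*c)
L('base back',[[143,697],[770,572]],14); 
L('base front',[[45,183],[655,68]],14)
# triangulated
for nm,a,b in(('board top front +y',[148,398],[303,270]),('board top front -y',[650,298],[418,112]),('lip +y',[118,165],[72,378]),('lip -y',[592,78],[255,160]),('base corner',[143,697],[483,607]),('base corner -y',[770,572],[640,322])):
    p,e=tri(t,M(a)[0],s,S(b)[0]);print(nm,p.round(1),e.round(1))
yaw=.11
for yaw in(.1,.11,.12): print(yaw,588.0-200*np.sin(yaw),-224.3+200*np.cos(yaw))
E
```

```text
hinge [[550.6, 48.7], [569.5, -101.3]] mid [560.1 -26.3] len 151.3 yaw 0.125
board top front [[510.7, 42.7], [530.3, -105.0]] mid [520.5 -31.1] len 149.0 yaw 0.132
board top back [[506.1, 42.1], [525.7, -106.2]] mid [515.9 -32.1] len 149.7 yaw 0.132
rest pt 37.09995075337307 66.73520511769084
rest pt 31.77245051422063 63.9751795377676
lip outer top [[591.7, 51.5], [610.2, -95.3]] mid [600.9 -21.9] len 148.0 yaw 0.126
base back [[435.9, 55.7], [461.4, -141.3]] mid [448.6 -42.8] len 198.6 yaw 0.129
base front [[601.4, 78.7], [626.0, -118.3]] mid [613.7 -19.8] len 198.5 yaw 0.124
board top front +y [510.2  42.5 110.2] 2.6
board top front -y [ 537.1 -105.    95.1] 5.9
lip +y [596.1  52.3  48.5] 2.2
lip -y [608.8 -96.5  62.6] 5.2
base corner [435.9  55.8  10.5] 0.9
base corner -y [ 462.  -142.     6.5] 0.8
0.1 568.0333166706343 -25.29916694439484
0.11 566.044339832565 -25.50878040866064
0.12 564.0575585422162 -25.73827282922676
```

From these measurements:
- **Book:** centre is about (477.4, 295.2), accounting for the spine at the +y end. The top is at about 165 mm and the yaw is -0.185.
- **Stand:** yaw is 0.127, the hinge middle is about (561.8, -26.4), and the board lean is about 0.476.

Moving above the book.

play_rows([
  {"translation":[2,1.5,0],"spin":-0.01},
  {"translation":[4,3,0],"spin":-0.02},
  {"translation":[6.5,5,0],"spin":-0.03},
  {"translation":[9,7,0],"spin":-0.04},
  {"translation":[11,8.5,0],"spin":-0.05},
  {"translation":[13,10,0],"spin":-0.06},
  {"translation":[14.1,10.9,0],"spin":-0.06},
  {"translation":[14.1,10.9,0],"spin":-0.06},
  {"translation":[14.1,10.9,0],"spin":-0.06},
])

```text
t: 16.83
eef_pos: [478.5, 294.1, 410.0]
orientation: [0.004, 0.771, 0.637, -0.001]
wrist_force: [-1.0, 0.9, -0.4]
finger_gap: 0.999
```

```bash
python3 - <<'E'
from station import arm
import numpy as np,cv2
s=arm.read_state(); q=s['orientation'];print(s['t'],s['eef_pos'],2*np.arctan2(q[2],q[1])-np.pi/2,s['wrist_force'],s['finger_gap'])
f=arm.capture('side')['frame'];cv2.imwrite('pics/s3.png',f[:,:,::-1])
E
```

```text
16.8333 [478.53143654 294.0585331  410.02114449] -0.18896439888275895 [-0.99365962  0.855466   -0.40922343] 0.998537451669306
```

View pics/s3.png

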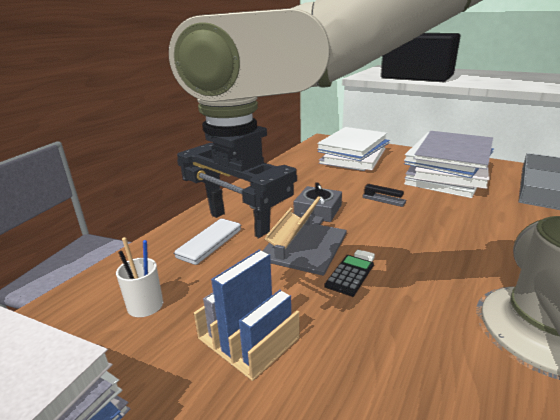

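The open fingers are straddling the book, well above it. Lowering to TCP z = 287.

play_rows([
  {"translation":[-0.1,0.1,-1.5],"spin":0},
  {"translation":[-0.1,0.1,-3],"spin":0},
  {"translation":[-0.1,0.1,-5],"spin":0},
  {"translation":[-0.1,0.1,-7],"spin":0},
  {"translation":[-0.1,0.1,-9],"spin":0},
  {"translation":[-0.1,0.1,-10.5],"spin":0},
  {"translation":[-0.1,0.1,-11.5],"spin":0},
  {"translation":[-0.1,0.1,-12.3],"spin":0},
  {"translation":[-0.1,0.1,-12.3],"spin":0},
  {"translation":[-0.1,0.1,-12.3],"spin":0},
])

```text
t: 17.72
eef_pos: [477.0, 294.7, 287.9]
orientation: [0.004, 0.771, 0.637, -0.001]
wrist_force: [-0.5, 0.2, 0.4]
finger_gap: 1.003
```

```bash
python3 - <<'E'
from station import arm
import numpy as np,cv2
s=arm.read_state(); q=s['orientation'];print(s['t'],s['eef_pos'],2*np.arctan2(q[2],q[1])-np.pi/2,s['wrist_force'],s['finger_gap'])
f=arm.capture('side')['frame'];cv2.imwrite('pics/s4.png',cv2.resize(f[180:390,150:340],None,fx=2.8,fy=2.8)[:,:,::-1])
E
```

```text
17.7167 [477.01349388 294.68323228 287.86278346] -0.18923549821000663 [-0.49077839  0.15937798  0.44004919] 1.0029627899418494
```

View pics/s4.png

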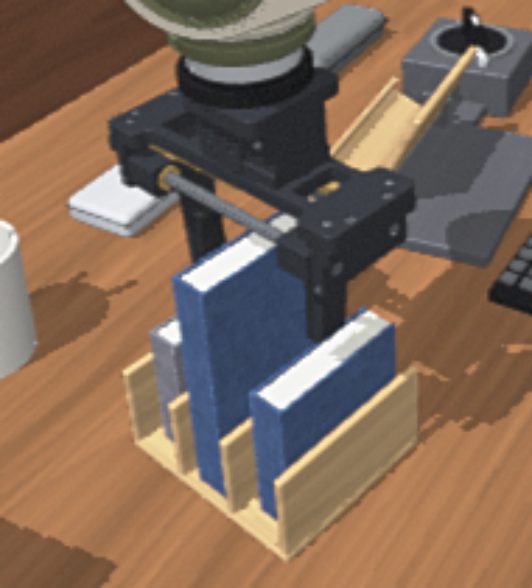

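The fingers sit on both sides of the book, with the tips above the short books. Closing.

play_rows([
  {"translation":[0,0,0],"spin":0},
  {"translation":[0,0,0],"spin":0},
  {"translation":[0,0,0],"spin":0},
  {"translation":[0,0,0],"spin":0},
  {"translation":[0,0,0],"spin":0},
  {"translation":[0,0,0],"spin":0},
  {"translation":[0,0,0],"spin":0},
  {"translation":[0,0,0],"spin":0},
  {"translation":[0,0,0],"spin":0},
  {"translation":[0,0,0],"spin":0},
  {"translation":[0,0,0],"spin":0},
  {"translation":[0,0,0],"spin":0},
], fingers=1)

```text
t: 18.77
eef_pos: [477.1, 294.8, 288.2]
orientation: [0.004, 0.771, 0.637, -0.0]
wrist_force: [0.9, -0.1, -0.7]
finger_gap: 0.288
```

```bash
python3 - <<'E'
from station import arm
import numpy as np
s=arm.read_state(); q=s['orientation'];print(s['t'],s['eef_pos'],2*np.arctan2(q[2],q[1])-np.pi/2,s['wrist_force'],s['moment'],s['finger_gap']*88)
E
```

```text
18.7667 [477.07209644 294.79235809 288.17272393] -0.1891656182751129 [ 0.88181603 -0.1232739  -0.71594071] [0.00958055 0.04734923 0.00032748] 25.37608176754837
```

The grip is 25.4 mm on the 26 mm book. Lifting it straight up by 15 cm.

play_rows([
  {"translation":[0,0,0.5],"spin":0},
  {"translation":[0,0,1.5],"spin":0},
  {"translation":[0,0,3],"spin":0},
  {"translation":[0,0,4.5],"spin":0},
  {"translation":[0,0,6],"spin":0},
  {"translation":[0,0,7.5],"spin":0},
  {"translation":[0,0,9],"spin":0},
  {"translation":[0,0,10.5],"spin":0},
  {"translation":[0,0,12],"spin":0},
  {"translation":[0,0,13.5],"spin":0},
  {"translation":[0,0,15],"spin":0},
  {"translation":[0,0,15],"spin":0},
])

```text
t: 19.77
eef_pos: [476.8, 294.7, 441.5]
orientation: [0.005, 0.771, 0.637, 0.002]
wrist_force: [0.1, -0.5, -4.2]
finger_gap: 0.291
```

```bash
python3 - <<'E'
from station import arm
import numpy as np,cv2,pickle
s=arm.read_state(); q=s['orientation'];print(s['t'],s['eef_pos'],2*np.arctan2(q[2],q[1])-np.pi/2,s['wrist_force'],s['moment'],s['finger_gap']*88)
d={n:arm.capture(n) for n in('top','side')}; pickle.dump(d,open('cams3.pkl','wb'))
cv2.imwrite('pics/s5.png',d['side']['frame'][:,:,::-1])
E
```

```text
19.7667 [476.81665069 294.72716427 441.53541079] -0.1890857762576199 [ 0.13530126 -0.51337054 -4.19481185] [-0.04311837 -0.1108356  -0.00985922] 25.58344993794343
```

View pics/s5.png

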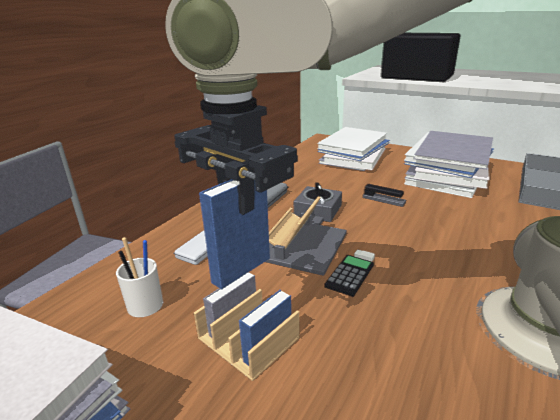

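The book came out cleanly and hangs upright (the force reading is about its weight), and the short books stayed put. Its bottom is at TCP z - 282. Carrying it to above the ledge at (573.7, -24.9), yaw 0.127.

play_rows([
  {"translation":[0.4,-1.2,0],"spin":0.01},
  {"translation":[1.1,-3.5,0],"spin":0.03},
  {"translation":[2,-6.5,0],"spin":0.06},
  {"translation":[2.9,-9.5,0],"spin":0.09},
  {"translation":[3.8,-12.5,0],"spin":0.12},
  {"translation":[4.7,-15.5,0],"spin":0.15},
  {"translation":[5.6,-18.5,0],"spin":0.18},
  {"translation":[6.5,-21.5,0],"spin":0.21},
  {"translation":[7.4,-24.5,0],"spin":0.24},
  {"translation":[8.3,-27.5,0],"spin":0.27},
  {"translation":[9.2,-30.3,0],"spin":0.3},
  {"translation":[9.7,-32,0],"spin":0.316},
])

```text
t: 20.87
eef_pos: [574.4, -28.1, 436.6]
orientation: [0.003, 0.661, 0.75, -0.0]
wrist_force: [0.3, 1.1, -4.1]
finger_gap: 0.29
```

play_rows([
  {"translation":[0,0,0],"spin":0},
  {"translation":[0,0,0],"spin":0},
  {"translation":[0,0,0],"spin":0},
])

```text
t: 21.12
eef_pos: [574.2, -27.5, 435.7]
orientation: [0.002, 0.661, 0.75, -0.001]
wrist_force: [-0.7, 0.5, -3.2]
finger_gap: 0.29
```

```bash
python3 - <<'E'
from station import arm
import numpy as np,cv2,pickle
s=arm.read_state(); q=s['orientation'];print(s['t'],s['eef_pos'],2*np.arctan2(q[2],q[1])-np.pi/2,s['wrist_force'],s['moment'],s['finger_gap']*88)
E
```

```text
21.1167 [574.20724724 -27.50792984 435.74826883] 0.1262184807703428 [-0.69560656  0.51712288 -3.18567743] [-0.01613633 -0.07982317  0.0560884 ] 25.540867439709917
```

play_rows([
  {"translation":[0,0.2,-1],"spin":0},
  {"translation":[0,0.2,-2],"spin":0},
  {"translation":[-0.05,0.25,-3],"spin":0},
  {"translation":[-0.05,0.25,-4],"spin":0},
  {"translation":[-0.05,0.25,-5],"spin":0},
  {"translation":[-0.05,0.25,-6],"spin":0},
  {"translation":[-0.05,0.25,-6.8],"spin":0},
  {"translation":[-0.05,0.25,-7.3],"spin":0},
  {"translation":[-0.05,0.25,-7.3],"spin":0},
  {"translation":[-0.05,0.25,-7.3],"spin":0},
])

```text
t: 21.95
eef_pos: [573.8, -25.0, 362.8]
orientation: [0.002, 0.661, 0.75, -0.001]
wrist_force: [0.4, -0.7, -4.1]
finger_gap: 0.292
```

```bash
python3 - <<'E'
from station import arm
import numpy as np,cv2,pickle
from h import *
s=arm.read_state(); q=s['orientation'];print(s['t'],s['eef_pos'],2*np.arctan2(q[2],q[1])-np.pi/2,s['wrist_force'],s['finger_gap']*88)
d={n:arm.capture(n) for n in('top','side')}; pickle.dump(d,open('cams4.pkl','wb'))
f=d['side']['frame'][90:290,220:400].copy()
a=cv2.resize(f,None,fx=3,fy=3,interpolation=cv2.INTER_CUBIC)
cv2.imwrite('pics/s6.png',a[:,:,::-1])
cv2.imwrite('pics/t6.png',cv2.resize(d['top']['frame'][150:330,200:400],None,fx=3.5,fy=3.3)[:,:,::-1])
E
```

```text
21.95 [573.80857317 -25.02723522 362.76274998] 0.12616820376833093 [ 0.41427714 -0.65317533 -4.13685326] 25.72112994260026
```

View pics/s6.png

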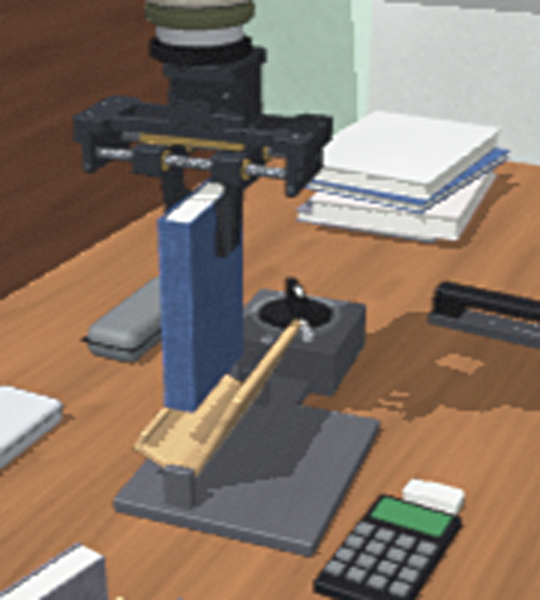

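View pics/t6.png

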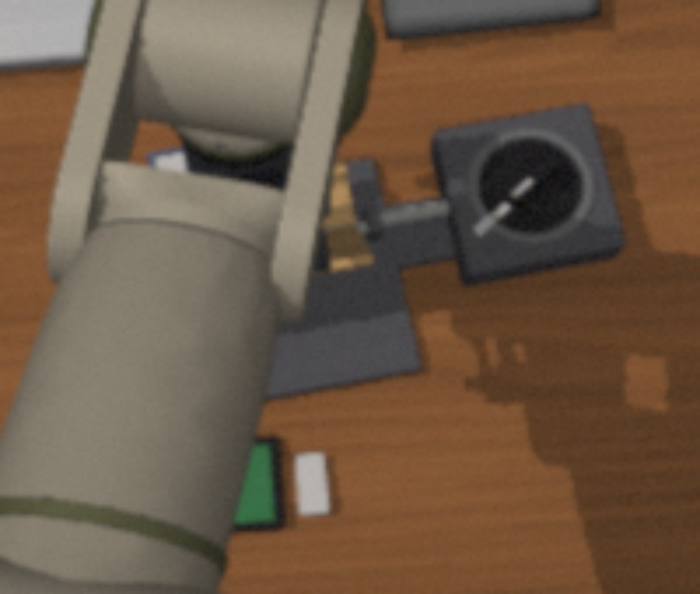

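```bash
python3 - <<'E'
import pickle,numpy as np,cv2
from h import *
d=pickle.load(open('cams4.pkl','rb'));s=d['side'];t=d['top']
O=np.array([561.8,-26.4]);y=.127;ex=np.array([np.cos(y),np.sin(y)]);ey=np.array([-ex[1],ex[0]])
W=lambda x,yy,z:np.r_[O+x*ex+yy*ey,z]
l=.476;R=lambda x,yy,z:W(x*np.cos(l)-z*np.sin(l),yy,34+x*np.sin(l)+z*np.cos(l))
pts={'book bf':W(25,55,80.5),'book bb':W(-1,55,80.5),'book b-':W(-1,-55,80.5),'lipout':R(48,75,12),'lipin':R(42,75,12),'hinge':R(0,75,0),'bt':R(0,75,90),'btb':R(-8,75,90),'bt-':R(0,-75,90),'lip-':R(48,-75,12),'lipi-':R(42,-75,12)}
a=cv2.resize(s['frame'][170:270,250:340],None,fx=7,fy=7,interpolation=cv2.INTER_CUBIC)[:,:,::-1].copy()
for n,p in pts.items():
    u=proj(s,p)[0];q=((u-[250,170]+.5)*7-.5).round().astype(int);print(n,u.round(1));cv2.circle(a,tuple(int(i) for i in q),4,(0,0,255),1);cv2.putText(a,n,(int(q[0])+5,int(q[1])),0,.4,(0,255,0),1)
cv2.imwrite('pics/s7.png',a)
E
```

```text
book bf [274.3 224.9]
book bb [284.2 226.8]
book b- [300.7 206.9]
lipout [266.4 232.8]
lipin [268.5 234.2]
hinge [281.  247.4]
bt [296.8 221.5]
btb [299.7 223.4]
bt- [318.  194.7]
lip- [290.2 206. ]
lipi- [292.  207.2]
```

View pics/s7.png

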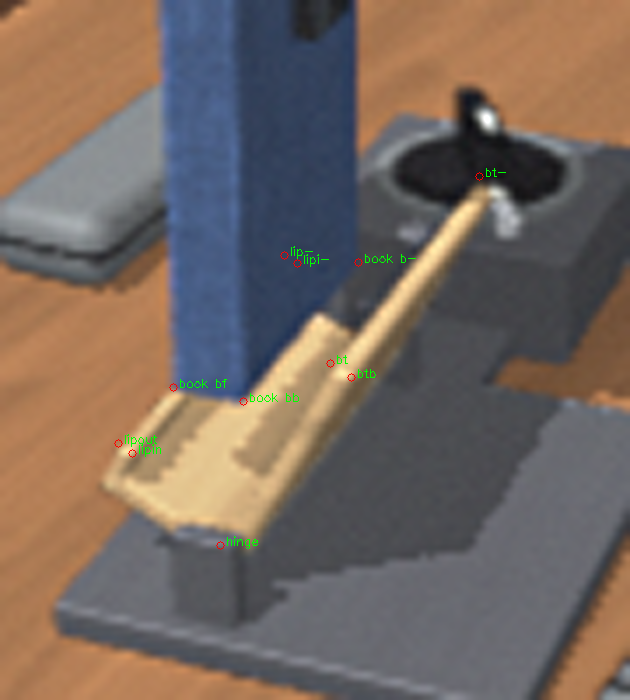

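```bash
python3 - <<'E'
import pickle,numpy as np,cv2
d=pickle.load(open('cams4.pkl','rb'));s=d['side']
a=cv2.resize(s['frame'][212:257,260:310],None,fx=14,fy=14,interpolation=cv2.INTER_NEAREST)[:,:,::-1]
cv2.imwrite('pics/s8.png',a)
E
```

```text
(no output)
```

View pics/s8.png

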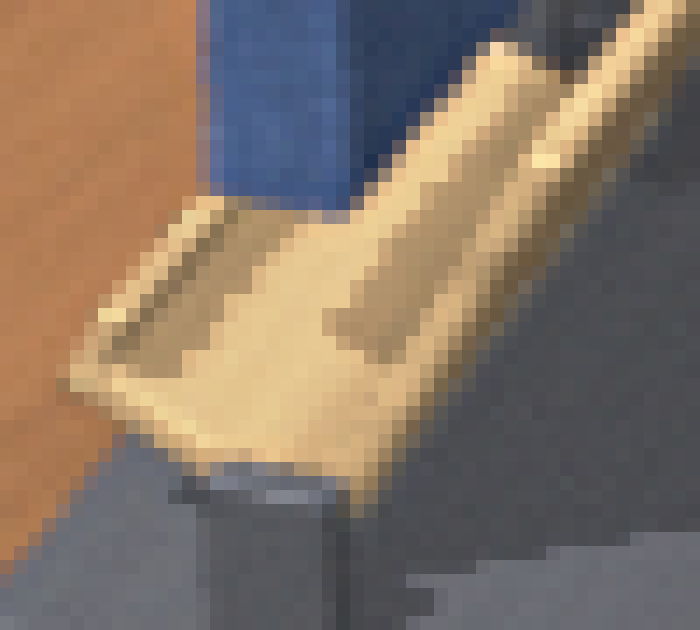

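The bottom corners of the book land where predicted, (274,225) and (284,227). The lip and board-top ends are within about 1 px of the model, so the book sits between the lip and the board. Lowering.

play_rows([
  {"translation":[0,0,-0.5],"spin":0},
  {"translation":[0,0,-1],"spin":0},
  {"translation":[0,0,-1.5],"spin":0},
  {"translation":[0,0,-2],"spin":0},
  {"translation":[0,0,-2.5],"spin":0},
  {"translation":[0,0,-2.8],"spin":0},
  {"translation":[0,0,-2.8],"spin":0},
  {"translation":[0,0,-2.8],"spin":0},
])

```text
t: 22.72
eef_pos: [573.9, -25.1, 335.2]
orientation: [0.002, 0.661, 0.75, -0.0]
wrist_force: [0.1, 0.3, -4.5]
finger_gap: 0.298
```

play_rows([
  {"translation":[0,0,-0.1],"spin":0},
  {"translation":[0,0,-0.2],"spin":0},
  {"translation":[0,0,-0.3],"spin":0},
  {"translation":[0,0,-0.3],"spin":0},
])

```text
t: 23.05
eef_pos: [573.8, -25.1, 332.0]
orientation: [0.002, 0.661, 0.75, -0.0]
wrist_force: [-1.4, 0.1, -4.0]
finger_gap: 0.291
```

play_rows([
  {"translation":[0,0,-0.1],"spin":0},
  {"translation":[0,0,-0.2],"spin":0},
  {"translation":[0,0,-0.2],"spin":0},
])

```text
t: 23.3
eef_pos: [573.8, -25.1, 329.8]
orientation: [0.002, 0.661, 0.75, -0.001]
wrist_force: [-1.0, -0.4, -4.2]
finger_gap: 0.289
```

play_rows([
  {"translation":[0,0,-0.1],"spin":0},
  {"translation":[0,0,-0.1],"spin":0},
])

```text
t: 23.47
eef_pos: [573.8, -25.1, 329.1]
orientation: [0.002, 0.661, 0.75, -0.0]
wrist_force: [-0.9, 0.1, -2.1]
finger_gap: 0.296
```

play_rows([
  {"translation":[0,0,-0.1],"spin":0},
  {"translation":[0,0,-0.1],"spin":0},
])

```text
t: 23.63
eef_pos: [573.8, -25.0, 328.9]
orientation: [0.003, 0.661, 0.75, -0.0]
wrist_force: [-1.8, 0.2, 4.4]
finger_gap: 0.297
```

play_rows([
  {"translation":[0,0,-0.1],"spin":0},
  {"translation":[0,0,-0.1],"spin":0},
])

```text
t: 23.8
eef_pos: [573.6, -25.0, 328.9]
orientation: [0.003, 0.661, 0.75, -0.0]
wrist_force: [-4.2, 0.0, 6.0]
finger_gap: 0.295
```

Contact came at TCP z = 329, exactly as predicted. I'll look before releasing gradually.

```bash
python3 - <<'E'
from station import arm
import numpy as np,cv2,pickle
from knob import *
s=arm.read_state();print(s['t'],s['eef_pos'],s['wrist_force'],s['moment'])
d={n:arm.capture(n) for n in('top','side')}
a=cv2.resize(d['side']['frame'][110:270,240:360],None,fx=4,fy=4,interpolation=cv2.INTER_CUBIC)
cv2.imwrite('pics/s9.png',a[:,:,::-1]); knob(d['top'])
E
```

```text
23.8 [573.61388609 -24.97938235 328.85611916] [-4.1885649   0.03738051  6.04855016] [ 0.04636721  0.64582436 -0.04682824]
84 lateral [0.05 0.02 0.13 0.19 0.23] angles [2.257 2.252 2.259 2.261 2.261] mean 2.258
56 lateral [ 0.16  0.16  0.25 -0.05] angles [2.257 2.256 2.258 2.248] mean 2.255
59 lateral [-0.08  0.01  0.17  0.17  0.23] angles [2.248 2.25  2.254 2.253 2.255] mean 2.252
```

View pics/s9.png

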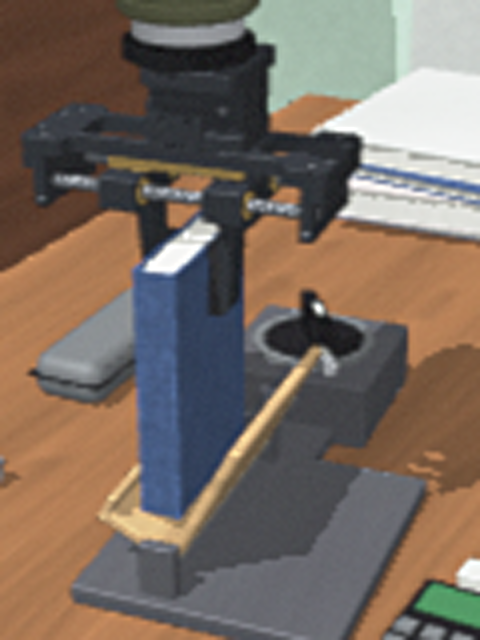

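The book stands on the ledge, inside the lip, and the knob is still on its mark. Opening slightly so the book eases back onto the rear finger.

play_rows([
  {"translation":[0,0,0],"spin":0},
  {"translation":[0,0,0],"spin":0},
  {"translation":[0,0,0],"spin":0},
  {"translation":[0,0,0],"spin":0},
], fingers=0.64)

```text
t: 24.23
eef_pos: [573.7, -25.0, 328.8]
orientation: [0.003, 0.661, 0.75, -0.0]
wrist_force: [-0.6, 0.2, 0.5]
finger_gap: 0.362
```

play_rows([
  {"translation":[0,0,0],"spin":0},
  {"translation":[0,0,0],"spin":0},
  {"translation":[0,0,0],"spin":0},
], fingers=0.56)

```text
t: 24.48
eef_pos: [573.7, -25.0, 328.7]
orientation: [0.003, 0.661, 0.75, -0.0]
wrist_force: [-1.2, 0.5, 0.2]
finger_gap: 0.441
```

```bash
python3 - <<'E'
from station import arm
import numpy as np,cv2
s=arm.read_state();print(s['t'],s['eef_pos'],s['wrist_force'],s['moment'],s['finger_gap']*88)
a=cv2.resize(arm.capture('side')['frame'][110:270,240:360],None,fx=4,fy=4,interpolation=cv2.INTER_CUBIC)
cv2.imwrite('pics/s10.png',a[:,:,::-1])
E
```

```text
24.4833 [573.69321092 -25.02462833 328.66325384] [-1.15748513  0.50621268  0.20103755] [ 0.00164061 -0.05142111 -0.03782659] 38.79857365866078
```

View pics/s10.png

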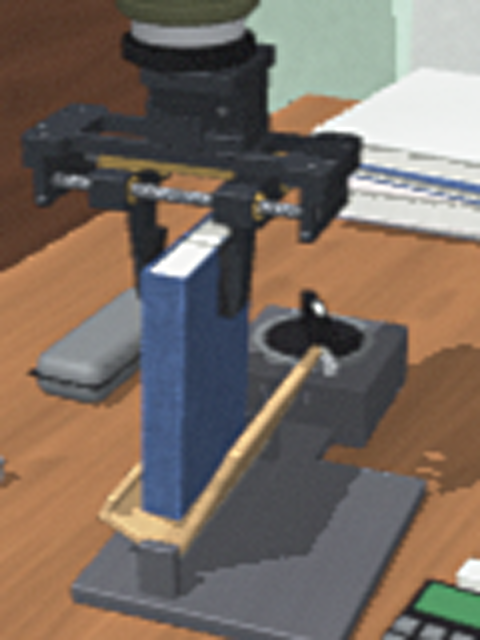

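The book has tipped a little and rests on the rear finger. I'll keep going in small steps.

play_rows([
  {"translation":[0,0,0],"spin":0},
  {"translation":[0,0,0],"spin":0},
  {"translation":[0,0,0],"spin":0},
], fingers=0.48)

```text
t: 24.78
eef_pos: [573.7, -25.0, 328.7]
orientation: [0.003, 0.661, 0.75, -0.0]
wrist_force: [-0.7, 0.2, 0.1]
finger_gap: 0.519
```

play_rows([
  {"translation":[0,0,0],"spin":0},
  {"translation":[0,0,0],"spin":0},
  {"translation":[0,0,0],"spin":0},
], fingers=0.4)

```text
t: 25.03
eef_pos: [573.7, -25.0, 328.6]
orientation: [0.003, 0.661, 0.75, -0.0]
wrist_force: [-0.2, 0.1, 0.2]
finger_gap: 0.601
```

play_rows([
  {"translation":[0,0,0],"spin":0},
  {"translation":[0,0,0],"spin":0},
  {"translation":[0,0,0],"spin":0},
], fingers=0.32)

```text
t: 25.28
eef_pos: [573.7, -25.0, 328.7]
orientation: [0.003, 0.661, 0.75, -0.0]
wrist_force: [-0.3, -0.1, 0.3]
finger_gap: 0.681
```

play_rows([
  {"translation":[0,0,0],"spin":0},
  {"translation":[0,0,0],"spin":0},
  {"translation":[0,0,0],"spin":0},
], fingers=0.24)

```text
t: 25.53
eef_pos: [573.7, -25.0, 328.7]
orientation: [0.003, 0.661, 0.75, -0.0]
wrist_force: [-0.3, -0.2, -0.3]
finger_gap: 0.759
```

play_rows([
  {"translation":[0,0,0],"spin":0},
  {"translation":[0,0,0],"spin":0},
  {"translation":[0,0,0],"spin":0},
], fingers=0.16)

```text
t: 25.78
eef_pos: [573.7, -25.0, 328.7]
orientation: [0.003, 0.661, 0.75, -0.0]
wrist_force: [-0.5, 0.1, -0.8]
finger_gap: 0.838
```

```bash
python3 - <<'E'
from station import arm
import numpy as np,cv2
s=arm.read_state();print(s['t'],s['eef_pos'],s['wrist_force'],s['moment'],s['finger_gap']*88)
a=cv2.resize(arm.capture('side')['frame'][110:270,240:360],None,fx=4,fy=4,interpolation=cv2.INTER_CUBIC)
cv2.imwrite('pics/s11.png',a[:,:,::-1])
E
```

```text
25.7833 [573.6623787  -25.01912752 328.67361043] [-0.5001773   0.08863693 -0.84883419] [-0.03887543 -0.06391053 -0.00926644] 73.77300895339643
```

View pics/s11.png

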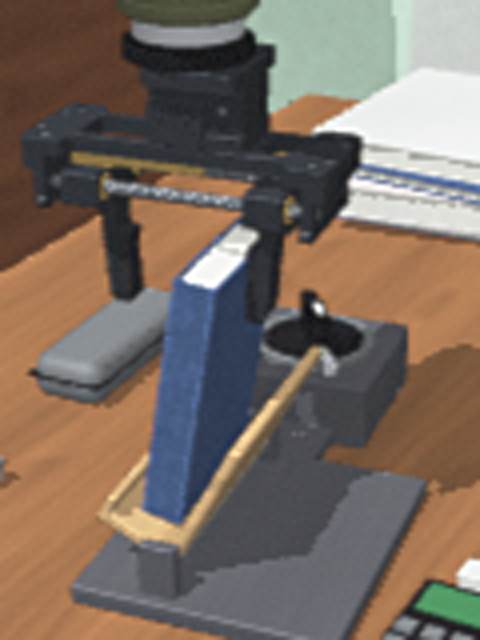

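It's leaning steadily on the rear finger. Now opening fully and moving the gripper back along the stand's -x, slowly.

play_rows([
  {"translation":[0,0,0],"spin":0},
  {"translation":[0,0,0],"spin":0},
  {"translation":[0,0,0],"spin":0},
  {"translation":[0,0,0],"spin":0},
  {"translation":[-0.2,-0.03,0],"spin":0},
  {"translation":[-0.4,-0.05,0],"spin":0},
  {"translation":[-0.6,-0.08,0],"spin":0},
  {"translation":[-0.8,-0.1,0],"spin":0},
  {"translation":[-1,-0.13,0],"spin":0},
  {"translation":[-1.2,-0.15,0],"spin":0},
  {"translation":[-1.4,-0.18,0],"spin":0},
  {"translation":[-1.6,-0.2,0],"spin":0},
], fingers=0)

```text
t: 26.83
eef_pos: [557.4, -27.0, 328.6]
orientation: [0.003, 0.661, 0.75, -0.0]
wrist_force: [-0.8, -0.3, -0.6]
finger_gap: 1.001
```

play_rows([
  {"translation":[-0.2,-0.03,0],"spin":0},
  {"translation":[-0.4,-0.05,0],"spin":0},
  {"translation":[-0.6,-0.08,0],"spin":0},
  {"translation":[-0.8,-0.1,0],"spin":0},
  {"translation":[-1,-0.13,0],"spin":0},
  {"translation":[-1.2,-0.15,0],"spin":0},
  {"translation":[-1.4,-0.18,0],"spin":0},
  {"translation":[-1.6,-0.2,0],"spin":0},
  {"translation":[-1.6,-0.2,0],"spin":0},
  {"translation":[-1.6,-0.2,0],"spin":0},
])

```text
t: 27.67
eef_pos: [541.3, -29.1, 328.7]
orientation: [0.003, 0.661, 0.75, -0.0]
wrist_force: [-1.6, 0.4, 0.5]
finger_gap: 1.003
```

```bash
python3 - <<'E'
from station import arm
import numpy as np,cv2
s=arm.read_state();print(s['t'],s['eef_pos'],s['wrist_force'],s['moment'],s['finger_gap']*88)
a=cv2.resize(arm.capture('side')['frame'][110:270,240:360],None,fx=4,fy=4,interpolation=cv2.INTER_CUBIC)
cv2.imwrite('pics/s12.png',a[:,:,::-1])
E
```

```text
27.6667 [541.34540131 -29.05924032 328.74172939] [-1.59812441  0.35359658  0.46376694] [-0.03166081  0.18231108  0.01232706] 88.30656630408778
```

View pics/s12.png

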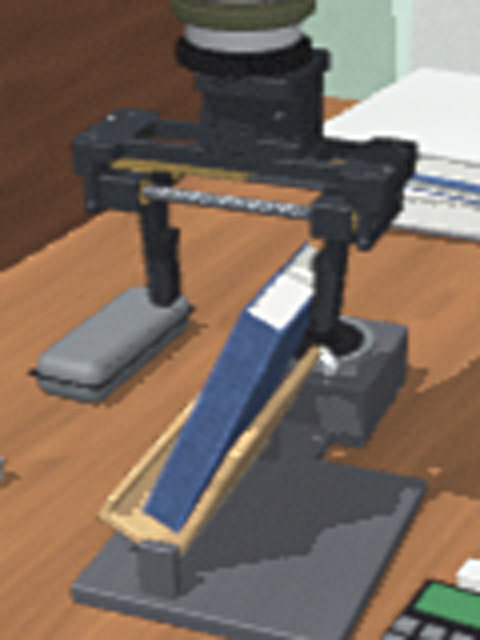

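The book is almost against the board and the rear finger may still be touching it. Moving back 1.5 cm more.

play_rows([
  {"translation":[-0.2,-0.03,0],"spin":0},
  {"translation":[-0.4,-0.05,0],"spin":0},
  {"translation":[-0.6,-0.08,0],"spin":0},
  {"translation":[-0.8,-0.1,0],"spin":0},
  {"translation":[-1,-0.13,0],"spin":0},
  {"translation":[-1.2,-0.15,0],"spin":0},
  {"translation":[-1.4,-0.18,0],"spin":0},
  {"translation":[-1.5,-0.19,0],"spin":0},
  {"translation":[-1.5,-0.19,0],"spin":0},
])

```text
t: 28.47
eef_pos: [526.3, -31.0, 328.9]
orientation: [0.003, 0.661, 0.75, -0.0]
wrist_force: [-0.4, -0.2, -0.1]
finger_gap: 1.003
```

```bash
python3 - <<'E'
from station import arm
import numpy as np,cv2
s=arm.read_state();print(s['t'],s['eef_pos'],s['wrist_force'],s['moment'],s['finger_gap']*88)
a=cv2.resize(arm.capture('side')['frame'][110:270,240:360],None,fx=4,fy=4,interpolation=cv2.INTER_CUBIC)
cv2.imwrite('pics/s13.png',a[:,:,::-1])
E
```

```text
28.4667 [526.25485413 -30.98917067 328.85150658] [-0.44335891 -0.23224515 -0.11552214] [-0.0617099  -0.06485456 -0.05266006] 88.26203578506058
```

View pics/s13.png

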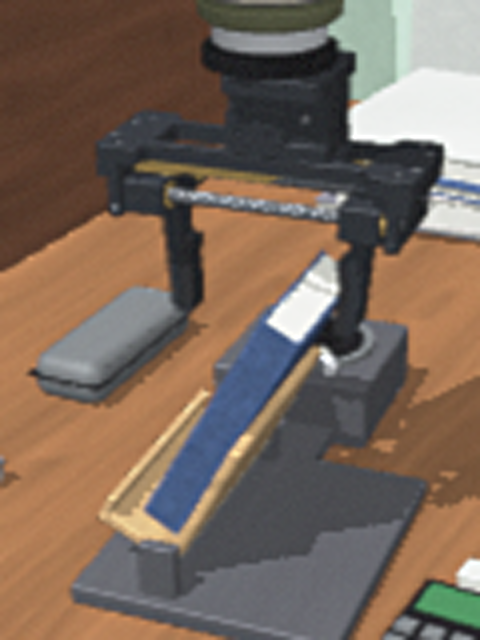

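The book now rests on the board and the rear finger is clear of it. Lifting straight up, then moving aside.

play_rows([
  {"translation":[0,0,0.5],"spin":0},
  {"translation":[0,0,1.5],"spin":0},
  {"translation":[0,0,3],"spin":0},
  {"translation":[0,0,4.5],"spin":0},
  {"translation":[0,0,6],"spin":0},
  {"translation":[0,0,8],"spin":0},
  {"translation":[0,0,10],"spin":0},
  {"translation":[0,0,12],"spin":0},
  {"translation":[-2,0,12],"spin":0},
  {"translation":[-5,1,12],"spin":0},
  {"translation":[-8,3,12],"spin":0},
  {"translation":[-11,6,12],"spin":0},
])

```text
t: 29.52
eef_pos: [415.7, 28.1, 448.9]
orientation: [0.003, 0.662, 0.749, -0.0]
wrist_force: [0.1, 1.6, 1.2]
finger_gap: 1.001
```

play_rows([
  {"translation":[-2,3,0],"spin":0},
  {"translation":[-3,6,0],"spin":0},
  {"translation":[-3,9,0],"spin":0},
  {"translation":[-3,12,0],"spin":0},
  {"translation":[-3,15,0],"spin":0},
  {"translation":[-3,18,0],"spin":0},
  {"translation":[-3,18,0],"spin":0},
  {"translation":[-3,18,0],"spin":0},
])

```text
t: 30.18
eef_pos: [385.5, 209.0, 449.1]
orientation: [0.004, 0.661, 0.75, -0.0]
wrist_force: [-0.8, -0.1, -0.6]
finger_gap: 0.998
```

```bash
python3 - <<'E'
from station import arm
import numpy as np,cv2,pickle
from knob import *
s=arm.read_state();print(s['t'],s['eef_pos'],s['wrist_force'],s['finger_gap'])
d={n:arm.capture(n) for n in('top','side')};pickle.dump(d,open('cams5.pkl','wb'))
knob(d['top'])
cv2.imwrite('pics/t14.png',d['top']['frame'][:,:,::-1]);cv2.imwrite('pics/s14.png',d['side']['frame'][:,:,::-1])
cv2.imwrite('pics/c14.png',cv2.resize(d['top']['frame'][180:280,225:385],None,fx=5,fy=5,interpolation=cv2.INTER_CUBIC)[:,:,::-1])
cv2.imwrite('pics/c14s.png',cv2.resize(d['side']['frame'][160:270,250:350],None,fx=5.4,fy=5.4,interpolation=cv2.INTER_CUBIC)[:,:,::-1])
E
```

```text
30.1833 [385.48239572 209.03119835 449.11909416] [-0.78461253 -0.07008516 -0.58207321] 0.997598073207229
84 lateral [0.16 0.05 0.09 0.16 0.24] angles [2.27  2.255 2.256 2.259 2.262] mean 2.26
56 lateral [ 0.21  0.1   0.13 -0.04] angles [2.259 2.254 2.254 2.249] mean 2.254
59 lateral [-0.11 -0.07  0.01  0.08  0.2 ] angles [2.247 2.248 2.25  2.252 2.254] mean 2.25
```

View pics/t14.png

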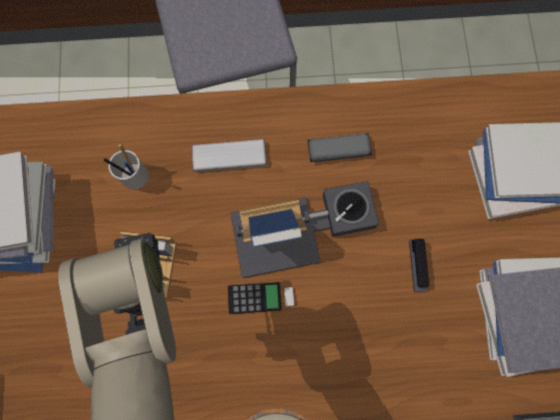

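View pics/c14.png

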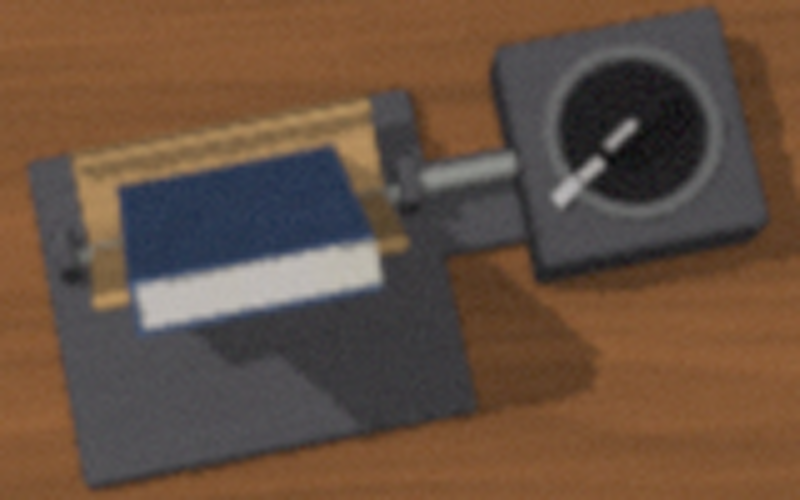

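View pics/c14s.png

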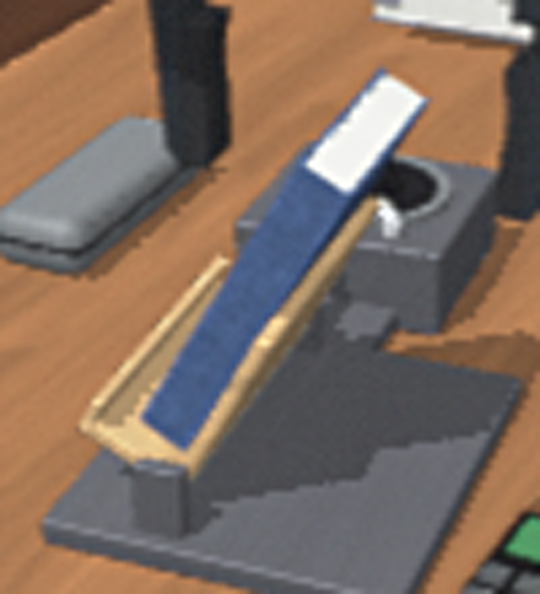

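View pics/s14.png

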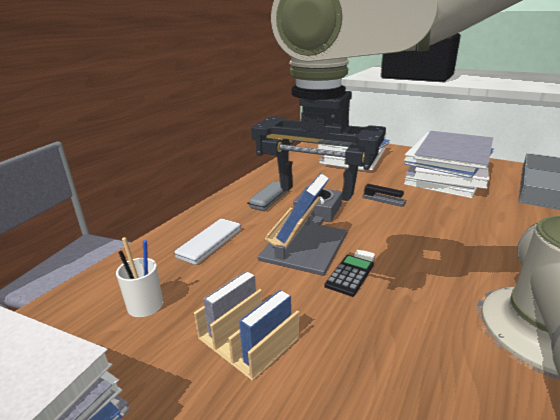

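The book is on the ledge and leaning on the board, and the knob is on its mark. A last numeric check of centring and lean, and a comparison of the bystanders.

```bash
python3 - <<'E'
import pickle,numpy as np,cv2
from h import *
d=pickle.load(open('cams5.pkl','rb'));d0=pickle.load(open('cams0.pkl','rb'));t=d['top'];s=d['side']
M=lambda p:(np.atleast_2d(p)+.5)/5-.5+[225,180]
S=lambda p:(np.atleast_2d(p)+.5)/5.4-.5+[250,160]
O=np.array([561.8,-26.4]);y=.127;ex=np.array([np.cos(y),np.sin(y)]);ey=np.array([-ex[1],ex[0]])
l=.476;c,sn=np.cos(l),np.sin(l)
def show(n,p,z):
    P=plane(t,M(p),z)[:,:2]-O; print(n,'stand xy',np.c_[P@ex,P@ey].round(1).tolist(),'mid y',(P@ey).mean().round(1))
show('front top edge (exp x %.0f)'%(26*c-160*sn),[[130,282],[379,238]],34+26*sn+160*c)
show('back top edge (exp x %.0f)'%(-160*sn),[[141,331],[384,288]],34+160*c)
show('front bottom edge (exp x %.0f)'%(26*c),[[122,186],[333,150]],34+26*sn)
for n,a,b in(('ft+',[130,282],[305,165]),('bt+',[141,331],[347,193]),('ft-',[379,238],[383,72]),('bt-',[384,288],[427,101])):
    p,e=tri(t,M(a)[0],s,S(b)[0]);q=p[:2]-O;print(n,'stand',(q@ex).round(1),(q@ey).round(1),p[2].round(1),'gap',e.round(1))
print('exp ft',26*c-160*sn,34+26*sn+160*c,'bt',-160*sn,34+160*c)
for n in('top',):
    a=cv2.absdiff(cv2.GaussianBlur(d[n]['frame'],(5,5),0),cv2.GaussianBlur(d0[n]['frame'],(5,5),0)).max(2)
    for nm,(x0,x1,y0,y1) in dict(mug=(100,150,140,190),white_tin=(188,270,138,175),case=(303,375,130,163),stapler=(408,432,235,295),calc=(226,283,281,316),eraser=(283,297,286,308)).items():
        print(nm,(a[y0:y1,x0:x1]>40).sum())
E
```

```text
front top edge (exp x -50) stand xy [[-52.5, 54.5], [-54.4, -55.9]] mid y -0.7
back top edge (exp x -73) stand xy [[-72.6, 54.0], [-74.5, -54.4]] mid y -0.2
front bottom edge (exp x 23) stand xy [[24.5, 53.5], [22.2, -52.9]] mid y 0.3
ft+ stand -53.7 54.1 185.6 gap 3.5
bt+ stand -73.1 53.9 175.8 gap 1.3
ft- stand -53.0 -56.2 183.3 gap 0.8
bt- stand -74.0 -54.7 172.9 gap 0.3
exp ft -50.20669336955228 188.12750546510432 bt -73.31640177330539 176.21359017694218
mug 0
white_tin 0
case 0
stapler 0
calc 0
eraser 0
```

```bash
python3 - <<'E'
from station import arm
print(arm.close_job())
E
```

```text
the job is handed in; nothing more can be done
None
```

The job is done and handed in at about 30 s. The knob is on its mark, and the tall book stands on the ledge in the middle, leaning back on the board.

- **Knob:** I gripped the bar and turned it about 2.1 rad. The first check showed the pointer about 0.03 rad past the tab, so I gripped it again and trimmed it. After that it measured within 0.004–0.01 rad of the tab, and it had not moved after the book was placed.
- **Book:** I lifted it out of the rack, lowered it until it touched the ledge (where predicted), and eased it back on the rear finger until it rested on the board. It measures within 1 mm of the middle. Its top edges match flat contact with the board to within about 4 mm, which is about the accuracy of the two cameras.
- **Everything else:** The mug, tin, glasses case, stapler, calculator and eraser show no change between the first and last top pictures. The short books look undisturbed in the side view; I did not check them numerically because the arm blocked the top view. The gripper ended in free air.
- **Disagreements:** Some two-view measurements of the rest's far corners, taken before placing, were off by up to 20 mm in height because I picked the points poorly. I used the top-view lines, the knob position and the side-view overlay instead, and these agreed to about 2–3 mm.

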